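Fill the empty lens pockets and hold the mirror flap at balance

ROBOT

A 6-joint arm with a two-finger parallel gripper is mounted at the origin on the work surface. World frame = base frame: x ahead of the robot, y to its left, z up, the work surface at z = 0. Lengths are in mm, angles in rad, forces in N, time in s.
With the tool pointing down it reaches from about 375 to 925 mm from the base axis. Payload 5.7 kg.
Tool frame: the origin (TCP) lies at the very end of the fingers, on their centre line; the grasp point (between the pads) lies 19 mm behind it; z points along the fingers, y is the direction in which the jaws open and shut (so a half turn about z gives the same grasp; the last joint's range is limited). The gripper opens to 85 mm and grips with 20 to 120 N. Pads are 22 mm wide; open, the fingers measure 114 mm over their backs; the gripper's body (76 mm by 85 mm) begins 54 mm behind the grasp point. The pads swing forward as they close: fully open they stand 13 mm farther back than shut.
Start: joints at [1.22, 0.359, 1.51, -0, 1.272, -0.115], TCP at [140.167, 583.366, 231.267] pointing down, gripper open.
Joint ranges: [-2.97, 2.97], [-1.01, 2.36], [0.21, 2.38], [-0.96, 4.11], [0.2, 2.71], [-2.98, 2.98]. Speed limits (rad/s): [2.39, 2.39, 3.14, 3.14, 3.14, 3.14].

INTERFACE

Orientations are given as a rotation vector (axis times angle).
In Python, from rig import robot gives the robot as it stands.
- The arm moves only by the tool drive_tool, never from a script. Its argument "targets" is text: rows parted by semicolons, each of 7 numbers parted by spaces: the shift along the tool's x, y, z in units of 40 mm (1.0 is 40 mm), then the turn, a rotation vector about the tool's x, y, z in units of 8 degrees (1.0 is 8 degrees), then the finger opening in mm, from 0 to 85.4. A call has 1 to 10 rows; each row is the pose to reach, as a shift and turn from the pose commanded when the call began, along the tool's axes at that moment; what a row does not reach only later rows make up. A row lasts 1/10 s, in which the tool goes at most 50 mm and 8.59 degrees, less where a joint would pass 70% of its speed; a pose out of reach is approached as far as the arm can. A call with a gripper value outside its range is refused whole. The fingers move at their own pace and stop on an object; "newtons" is the grip in N (left out, the last holds). Time passes only in rows, so rows that repeat a pose let the fingers close. It gives the time, the measured TCP pose, the force and the opening at its end, in the units of the state.
- robot.get_state(): the state, without advancing time (a new reading comes with each control period).
- robot.camera(name): name is "side" or "top" or "wrist"; returns a dict with "pixels" (420x560x3 uint8, blue, green, red), "fx", "fy", "cx", "cy" (pixels), "xyz" and "attitude" of the camera in the world. Camera axes: x right, y up, looking along -z (the intrinsics and any distortion apply to the point x, -y, -z); pixel columns grow to the right and rows downward; lengths in mm; the calibration is good to about 2 mm. A picture is of the moment at which its call begins. There is no depth.
- robot.job_done(): hands the job in, once; it reports no verdict.
The state is a dict: "t": time; "joint_pos": joint angles; "joint_velocities": joint speeds; "effort": joint torques, N m; "tcp_pos": TCP position; "eef_rot": TCP orientation; "force": force on the tool from outside, world axes, zero at the start; "moment": the same for the moment, N m; "gripper_width": opening from 0.0 (shut) to 1.0 (fully open).
Only numpy, scipy, OpenCV 4.12 (cv2) and the standard library are available. Lean on these libraries where they do the work, as an engineer would, in place of code of your own. Each camera call takes 0.05 s, during which the arm holds its last target.

TASK

The lens tester lies open for adjustment: fill its two empty pockets with spare lens barrels from the green mat, pushed fully home and let go, and leave the spare left over standing where it is. Then grip the mirror flap by its orange crossbar and swing it up to its balance point, straight upright, without letting it tip over towards the pockets; finish while still gripping the bar and holding the flap still there. Leave the two lenses already seated and the other things on the counter alone.

Things in the scene. Friction and masses are not known exactly. Their poses are not given: they have to be found in the camera images.
- tester: The opened lens tester: a flat tray-shaped housing with cut corners, 250 mm (its x) by 350 mm (its y), black floor 12 mm above the counter, silver rim 28 mm high, fixed to the counter. Origin at the centre of its underside. The pocket row lies along its x at y = +100 mm; the mirror flap's hinge lies along its x at y = -50 mm. Its yaw varies.
- flap (a joint): Angle of the mirror flap about its hinge. 0 = upright, which is its balance point (it is unstable there and falls to either side); positive leans away from the pockets (towards the tester's -y), negative leans towards the pockets. Stops at +0.75 and -0.75 rad; it starts resting at or near the +0.75 stop. The hinge turns almost freely; the flap with its bar weighs about 230 g.
- flap_hinge (a point): Middle of the flap's hinge axis, 52 mm above the counter, fixed in the tester; its axes are the tester's (x along the hinge, z up). The flap is a mirror plate 130 mm wide and 8 mm thick that reaches from the hinge to 85 mm from it; two arms carry the crossbar, whose centre is 130 mm from the hinge axis.
- crossbar (a point): Orange round crossbar at the flap's free edge, 12 mm diameter, 104 mm long, parallel to the hinge. Origin at its centre, x along the bar, z pointing away from the hinge in the flap's plane. Between the side arms (8 mm wide, 45 mm either side of its middle) and down to the mirror plate (45 mm nearer the hinge) the space is open, so it can be pinched across the bar from above.
- pocket_1_mouth (a point): Mouth (centre of the round hole, level with the block's top, z up) of one of four alike grey pocket blocks in a row along the tester's x, 44 mm apart, in varying order. Block 40 x 44 mm, its top 36 mm above the counter; hole 30 mm wide, chamfered, 18 mm deep. A barrel fully home has its centre 12 mm above the mouth. Two pockets are empty: compare with the barrels' positions.
- pocket_2_mouth (a point): Mouth (centre of the round hole, level with the block's top, z up) of one of four alike grey pocket blocks in a row along the tester's x, 44 mm apart, in varying order. As pocket_1. With a barrel home, 42 mm of it stand out of the block.
- pocket_3_mouth (a point): Mouth (centre of the round hole, level with the block's top, z up) of one of four alike grey pocket blocks in a row along the tester's x, 44 mm apart, in varying order. As pocket_1. With a barrel home, 42 mm of it stand out of the block.
- pocket_4_mouth (a point): Mouth (centre of the round hole, level with the block's top, z up) of one of four alike grey pocket blocks in a row along the tester's x, 44 mm apart, in varying order. As pocket_1. With a barrel home, 42 mm of it stand out of the block.
- seated_1_center (a point):  A lens barrel: an upright round brass tube, 28 mm diameter, 60 mm high, about 60 g, with a black band in its upper half and a blue lens on top. This point is its centre, 30 mm above its foot; its z is up. It sits in one of the pockets already and must stay there.
- seated_2_center (a point):  A lens barrel: an upright round brass tube, 28 mm diameter, 60 mm high, about 60 g, with a black band in its upper half and a blue lens on top. This point is its centre, 30 mm above its foot; its z is up. It sits in one of the pockets already and must stay there.
- spare_1_center (a point):  A lens barrel: an upright round brass tube, 28 mm diameter, 60 mm high, about 60 g, with a black band in its upper half and a blue lens on top. This point is its centre, 30 mm above its foot; its z is up. A spare: it stands loose on a 4 mm thick green mat, the three spares in a row along its x about 60 mm apart. Hold it 40 mm or more above its foot, so that the fingertips clear the pocket block.
- spare_2_center (a point):  A lens barrel: an upright round brass tube, 28 mm diameter, 60 mm high, about 60 g, with a black band in its upper half and a blue lens on top. This point is its centre, 30 mm above its foot; its z is up. A spare: it stands loose on a 4 mm thick green mat, the three spares in a row along its x about 60 mm apart. Hold it 40 mm or more above its foot, so that the fingertips clear the pocket block.
- spare_3_center (a point):  A lens barrel: an upright round brass tube, 28 mm diameter, 60 mm high, about 60 g, with a black band in its upper half and a blue lens on top. This point is its centre, 30 mm above its foot; its z is up. A spare: it stands loose on a 4 mm thick green mat, the three spares in a row along its x about 60 mm apart. Hold it 40 mm or more above its foot, so that the fingertips clear the pocket block.
- mat: The green mat under the spares, 200 mm (x) by 80 mm (y), 4 mm thick, fixed; origin at the centre of its underside.
- glue: Bystander, loose, not to be disturbed: small white nozzle bottle, 34 mm diameter, 110 mm high, origin under its foot.
- driver: Bystander, loose, not to be disturbed: screwdriver lying along its x, about 170 mm long.
- dish: Bystander, loose, not to be disturbed: white china dish, 80 mm diameter, 22 mm high, origin under its foot.
- jar: Bystander, loose, not to be disturbed: amber jar, 52 mm diameter, 60 mm high, origin under its foot.
- loupe: Bystander, loose, not to be disturbed: black eye loupe, 40 mm diameter, 34 mm high, origin under its foot.
- tape: Bystander, loose, not to be disturbed: blue roll of tape, 48 mm diameter, 18 mm high, origin under its foot.

How it is judged:
By the outcome, as a careful person would: the job done as asked, in the order asked, and still so for the second after the job is handed in, while the arm keeps its last pose, push and grip.
It also fails if it takes over 72 s, if anything falls off the work surface, if the arm or the gripper's body presses on something with over 40 N, if the wrist force passes 120 N, or if a joint passes its speed limit or range.

## Working session

There is one attempt and no reset: what is moved stays moved. The work goes in short steps, Python scripts to look and compute and a tool call to move; the robot and the scene stay as the last step left them, time stands still between calls to the robot, and variables do not carry over. Pictures are saved under pics/ and viewed, and the job is handed in when it is done.

Besides the shell and the picture viewer there is one more tool, called as name(argument=value, ...), one argument or row to a line, values as JSON. drive_tool: Moves the arm, as the interface text tells. Its arguments: {"type":"object","properties":{"targets":{"type":"string"},"newtons":{"type":"number"}},"required":["targets"]}

```bash
mkdir -p pics; ls; python3 - <<'E'
from rig import robot
import cv2
print(robot.get_state())
for n in ("top","side","wrist"):
    c=robot.camera(n); cv2.imwrite(f"pics/{n}0.png",c["pixels"]); print({k:v for k,v in c.items() if k!="pixels"})
E
```

```text
pics
{'t': 0.0, 'joint_pos': array([ 1.21994976e+00,  3.59481216e-01,  1.51146189e+00,  1.69435883e-05,
        1.27249919e+00, -1.15111984e-01]), 'joint_velocities': array([-0.00076947,  0.00012563, -0.00091695,  0.00029218,  0.00034509,
        0.00074685]), 'effort': array([-2.73499405e-03, -5.27624094e+01, -2.78620845e+01, -4.04788871e-04,
        1.33057893e-02,  7.25296132e-06]), 'tcp_pos': array([139.90251835, 582.74689447, 230.45654297]), 'eef_rot': array([-3.69389792e-01, -3.11935341e+00,  2.82064073e-03]), 'force': array([-0.07390275,  0.15565433,  0.31206116]), 'moment': array([0.00628271, 0.03690383, 0.0009724 ]), 'gripper_width': 0.999260977217812}
{'fx': 435.77608701123523, 'fy': 435.77608701123523, 'cx': 275.7628358856455, 'cy': 208.64439686838014, 'xyz': array([ 398.24759923,  -18.34119164, 1252.92712075]), 'attitude': array([ 0.05364517, -0.07172767, -1.55696524])}
{'fx': 505.91027567203446, 'fy': 505.91027567203446, 'cx': 276.00138298300675, 'cy': 198.25410268218158, 'xyz': array([107.50210511, 999.09272626, 818.88241428]), 'attitude': array([ 0.2178354 , -1.36573593, -2.46101687])}
{'fx': 293.30259283785136, 'fy': 293.30259283785136, 'cx': 279.36715150426966, 'cy': 209.67242031100864, 'xyz': array([ 76.8389092 , 598.61945693, 373.58172138]), 'attitude': array([-0.22245828, -0.17274595,  1.32685388])}
```

View pics/top0.png

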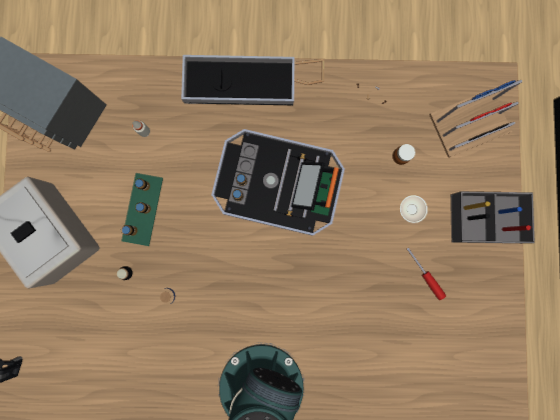

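View pics/side0.png

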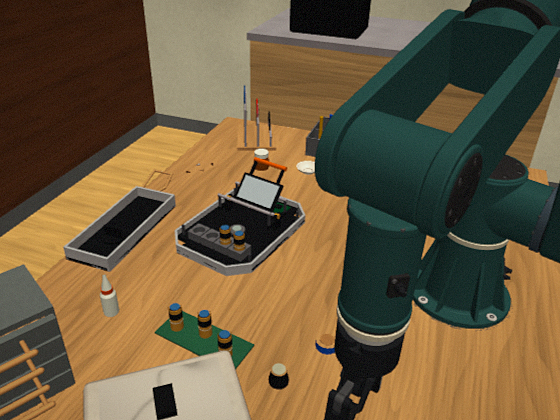

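View pics/wrist0.png

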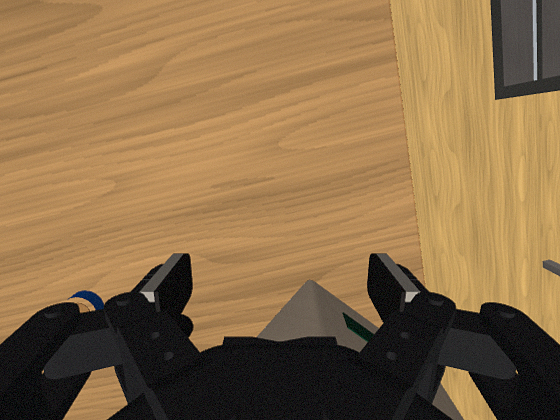

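```bash
cat > h.py <<'E'
import numpy as np, cv2
from scipy.spatial.transform import Rotation as R
def ray(c,u,v):
    d=np.array([(u-c["cx"])/c["fx"],-(v-c["cy"])/c["fy"],-1.]); return R.from_rotvec(c["attitude"]).apply(d)
def at_z(c,u,v,z):
    d=ray(c,u,v); return c["xyz"]+d*(z-c["xyz"][2])/d[2]
def proj(c,p):
    q=R.from_rotvec(c["attitude"]).inv().apply(np.asarray(p,float)-c["xyz"])
    return np.stack([c["cx"]+c["fx"]*q[...,0]/-q[...,2], c["cy"]+c["fy"]*q[...,1]/q[...,2]],-1)
def tri(obs):
    A=np.zeros((3,3));b=np.zeros(3)
    for c,u,v in obs:
        d=ray(c,u,v);d/=np.linalg.norm(d);P=np.eye(3)-np.outer(d,d);A+=P;b+=P@c["xyz"]
    return np.linalg.solve(A,b)
def crop(img,x0,y0,x1,y1,s,fn):
    cv2.imwrite(fn,cv2.resize(img[y0:y1,x0:x1],None,fx=s,fy=s,interpolation=cv2.INTER_CUBIC))
E
python3 - <<'E'
from rig import robot
from h import *
import pickle
c={n:robot.camera(n) for n in("top","side")}
pickle.dump(c,open("c0.pkl","wb"))
t=c["top"]["pixels"];s=c["side"]["pixels"]
crop(t,205,125,350,240,5,"pics/t_tester.png")
crop(t,110,165,190,310,4,"pics/t_mat.png")
crop(s,165,140,315,280,5,"pics/s_tester.png")
crop(s,145,290,265,370,6,"pics/s_mat.png")
E
```

```text
(no output)
```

View pics/t_tester.png

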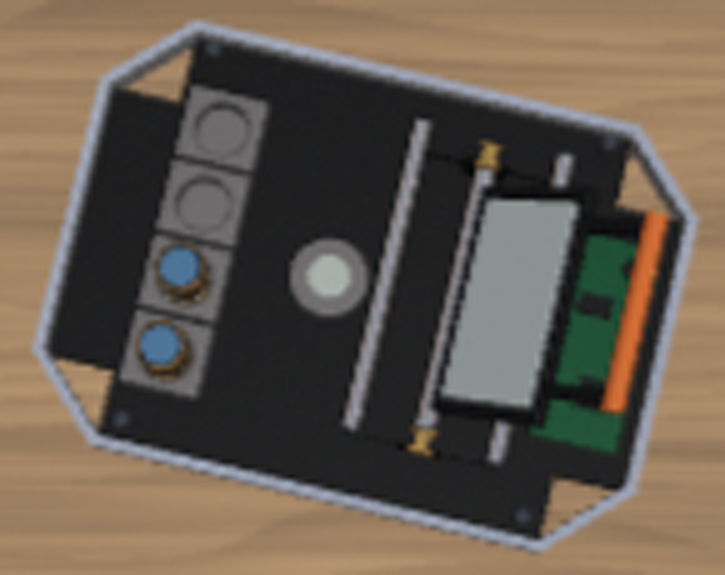

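View pics/t_mat.png

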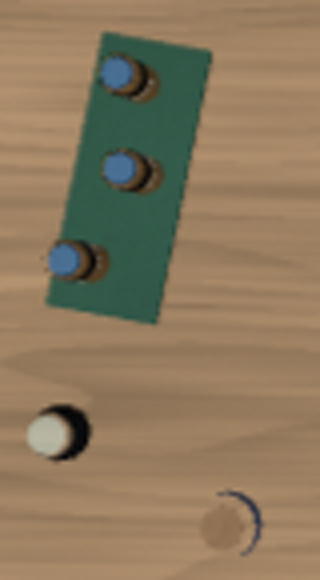

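View pics/s_tester.png

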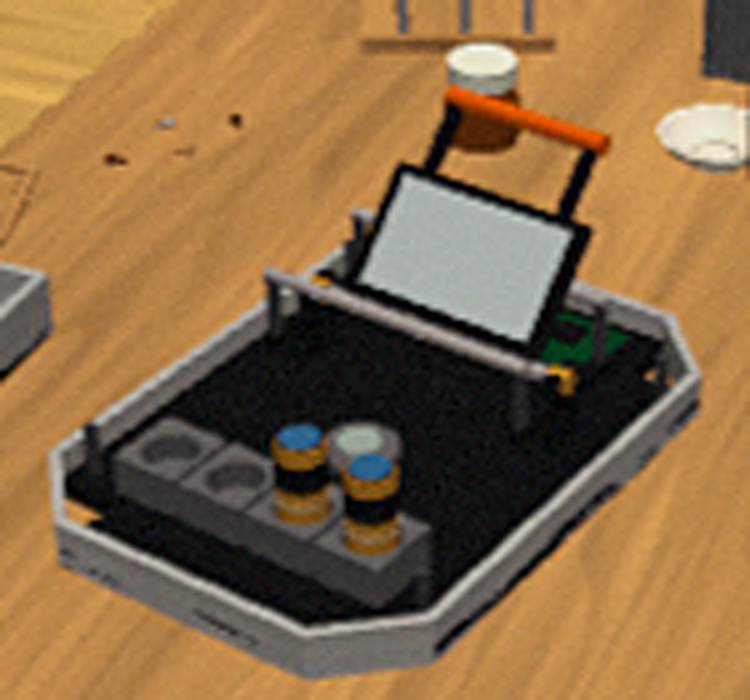

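View pics/s_mat.png

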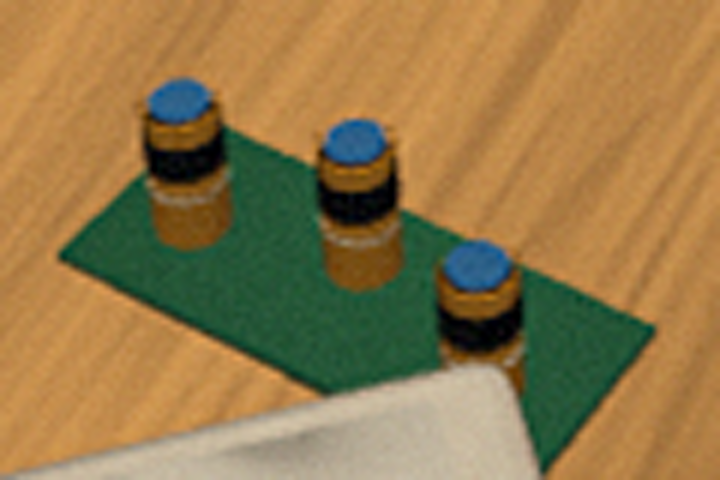

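```bash
cat > m.py <<'E'
from h import *
import pickle
c=pickle.load(open("c0.pkl","rb"))
f=lambda x0,y0,s:(lambda u,v:(x0+(u+.5)/s-.5,y0+(v+.5)/s-.5))
tt=f(205,125,5);tm=f(110,165,4);st=f(165,140,5);sm=f(145,290,6)
def show(n,z,a,b):
    o=[]
    if a:o.append(at_z(c["top"],*a,z)[:2])
    if b:o.append(at_z(c["side"],*b,z)[:2])
    t=tri([(c["top"],*a),(c["side"],*b)]) if a and b else None
    print(n,*[np.round(x,1) for x in o],"tri",None if t is None else np.round(t,1))
show("hole1",36,tt(222,130),st(172,449)); show("hole2",36,tt(205,202),st(238,478))
show("seatA",78,tt(179,268),st(299,437)); show("seatB",78,tt(163,344),st(371,467))
show("barF",147,tt(656,215),st(453,97)); show("barN",147,tt(613,410),st(603,144))
show("hingeF",52,tt(489,155),st(322,285)); show("hingeN",52,tt(424,440),st(562,379))
show("sp1",64,tm(117,74),sm(180,100));show("sp2",64,tm(120,168),sm(356,141));show("sp3",64,tm(65,260),sm(477,265))
show("mat1",4,tm(103,32),sm(228,128));show("mat2",4,tm(212,50),sm(60,258));show("mat3",4,tm(158,323),None);show("mat4",4,tm(47,305),sm(655,328))
show("loupe",34,tm(48,435),None)
show("tcorner",28,tt(197,25),None)
print("glue",at_z(c["top"],141,129,40))
E
python3 m.py
```

```text
hole1 [659.6  46. ] [658.2  45.8] tri [659.   45.8  35.9]
hole2 [618.3  54.9] [614.6  56. ] tri [617.1  54.4  34.5]
seatA [574.2  65.8] [574.5  64.1] tri [573.9  65.7  79.3]
seatB [532.5  73.7] [530.6  74. ] tri [531.8  73.5  77.4]
barF [ 594.8 -183.5] [ 591.8 -183.2] tri [ 593.6 -184.   146.5]
barN [ 493.9 -161.7] [ 494.5 -163.4] tri [ 493.8 -161.5  148.1]
hingeF [ 644.2 -104.2] [ 642.4 -109.1] tri [ 642.  -104.5   55.1]
hingeN [484.1 -69.4] [482.3 -70.6] tri [483.1 -69.7  52.5]
sp1 [558.7 344.4] [558.2 342.5] tri [558.  343.8  65.3]
sp2 [494.2 340. ] [492.6 337.9] tri [493.  339.2  65.2]
sp3 [431.  374.8] [430.3 373.6] tri [430.5 374.4  64.8]
mat1 [597.2 373.9] [570.2 296.6] tri [564.9 346.9  59.2]
mat2 [585.2 295.2] [593.9 374.2] tri [612.8 320.2 -61. ]
mat3 [388.7 327. ] tri None
mat4 [400.5 406.2] [386.6 327.5] tri [383.5 380.3  63.8]
loupe [311.  391.6] tri None
tcorner [722.   61.8] tri None
glue [715.99453807 351.53349878  40.        ]
```

```bash
cat > plan.py <<'E'
from h import *
from rig import robot
import sys
# usage: plan.py x y z [yawdir]  -> shift in tool units from measured pose
def plan(p,yaw=None):
    s=robot.get_state(); Rm=R.from_rotvec(s["eef_rot"]); 
    sh=Rm.inv().apply(np.array(p)-s["tcp_pos"])/40
    print("t",round(s["t"],2),"tcp",np.round(s["tcp_pos"],1),"w",round(s["gripper_width"]*85.4,1),"F",np.round(s["force"],1)); print("shift",np.round(sh,3))
    if yaw is not None:
        # ideal: z down, tool y=(-sin yaw, cos yaw,0)
        y=np.array([-np.sin(yaw),np.cos(yaw),0]);z=np.array([0,0,-1.]);x=np.cross(y,z)
        Rt=R.from_matrix(np.stack([x,y,z],1)); print("turn",np.round(np.degrees((Rm.inv()*Rt).as_rotvec())/8,3))
if __name__=="__main__":
    a=[float(v) for v in sys.argv[1:]]; plan(a[:3],a[3] if len(a)>3 else None)
E
python3 - <<'E'
import numpy as np
from scipy.optimize import least_squares
P=np.array([[659.0,45.9],[617.,55.2],[574.1,65.3],[532,73.7]]);k=np.array([1.5,.5,-.5,-1.5])*44
f=lambda q:(q[:2]+np.outer(k,[np.cos(q[2]),np.sin(q[2])])-P).ravel()
r=least_squares(f,[595,60,-.2]);q=r.x;print(q,r.fun.reshape(-1,2)); e=np.array([np.cos(q[2]),np.sin(q[2])]);n=np.array([-e[1],e[0]])
for kk in k: print(q[:2]+kk*e)
c=q[:2]-100*n;print("tester",c,"hinge",c-50*n,"bar .75",c-n*(50+130*np.sin(.75)),52+130*np.cos(.75))
E
python3 plan.py 558 343.5 300 -0.213
```

```text
[ 5.95525000e+02  6.00250000e+01 -2.17094733e-01] [[ 0.97580479 -0.09096856]
 [ 0.0086016   0.08634381]
 [-0.0586016  -0.53634381]
 [-0.92580479  0.54096856]]
[659.97580479  45.80903144]
[617.0086016   55.28634381]
[574.0413984   64.76365619]
[531.07419521  74.24096856]
tester [573.9856537  -37.62773453] hinge [563.21598055 -86.45410179] bar .75 [ 544.12931125 -172.98715733] 147.11955295359672
t 0.25 tcp [140.1 583.1 230.9] w 85.4 F [-0.6 -0.3 -0.2]
shift [-11.558  -3.384  -1.727]
turn [-0.007 -0.001 -0.164]
```

drive_tool(
  targets="0 0 -1.75 0 0 -0.17 85;0 0 -1.75 0 0 -0.17 70;-11.56 -3.38 -1.75 0 0 -0.17 60;-11.56 -3.38 -1.75 0 0 -0.17 60;-11.56 -3.38 -1.75 0 0 -0.17 60;-11.56 -3.38 -1.75 0 0 -0.17 60;-11.56 -3.38 -1.75 0 0 -0.17 60;-11.56 -3.38 -1.75 0 0 -0.17 60;-11.56 -3.38 -1.75 0 0 -0.17 60;-11.56 -3.38 -1.75 0 0 -0.17 60",
)

```text
t: 1.25
tcp_pos: [488.8, 383.2, 301.3]
eef_rot: [-0.333, -3.124, -0.0]
force: [0.2, 0.5, -0.2]
gripper_width: 0.699
```

drive_tool(
  targets="0 0 0 0 0 0 60;0 0 0 0 0 0 60;0 0 0 0 0 0 60;0 0 0 0 0 0 60",
)

```text
t: 1.65
tcp_pos: [485.9, 385.3, 301.3]
eef_rot: [-0.33, -3.124, 0.0]
force: [0.4, 0.4, 0.9]
gripper_width: 0.7
```

```bash
python3 plan.py 558 343.5 130 -0.217
```

```text
t 1.65 tcp [485.9 385.3 301.3] w 59.8 F [0.4 0.4 0.9]
shift [-1.985 -0.645  4.281]
turn [-0.001 -0.004  0.047]
```

drive_tool(
  targets="-1.98 -0.64 2 0 0 0.04 60;-1.98 -0.64 3 0 0 0.04 60;-1.98 -0.64 4.28 0 0 0.04 60;-1.98 -0.64 4.28 0 0 0.04 60;-1.98 -0.64 4.28 0 0 0.04 60;-1.98 -0.64 4.28 0 0 0.04 60;-1.98 -0.64 4.28 0 0 0.04 60",
)

```text
t: 2.35
tcp_pos: [560.1, 344.6, 133.1]
eef_rot: [0.339, 3.12, 0.004]
force: [0.8, -0.2, 1.3]
gripper_width: 0.701
```

```bash
cat > snap.py <<'E'
from h import *
from rig import robot
import sys,pickle
n,tag=sys.argv[1],sys.argv[2]
c=robot.camera(n); pickle.dump(c,open(f"{tag}.pkl","wb")); cv2.imwrite(f"pics/{tag}.png",c["pixels"])
for i in range(3,len(sys.argv)):
    x,y,z=map(float,sys.argv[i].split(",")); print(sys.argv[i],np.round(proj(c,[x,y,z]),1))
E
python3 plan.py 558 343.5 29 -0.217; python3 snap.py wrist w1 558,343.8,64 493.5,339,64 558,343.8,4
```

```text
t 2.35 tcp [560.1 344.6 133.1] w 59.9 F [ 0.8 -0.2  1.3]
shift [ 0.055 -0.046  2.602]
turn [0.02  0.023 0.005]
558,343.8,64 [277.  217.6]
493.5,339,64 [250.3 132.7]
558,343.8,4 [277.3 199.5]
```

View pics/w1.png

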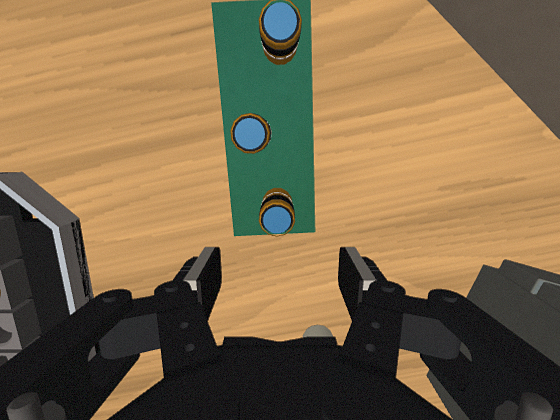

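drive_tool(
  targets="0.05 -0.04 0.7 0.02 0 0 60;0.05 -0.04 1.4 0.02 0 0 60;0.05 -0.04 2 0.02 0 0 60;0.05 -0.04 2.5 0.02 0 0 60;0.05 -0.04 2.55 0.02 0 0 60;0.05 -0.04 2.55 0.02 0 0 60;0.05 -0.04 2.55 0.02 0 0 60",
)

```text
t: 3.1
tcp_pos: [558.4, 342.7, 30.4]
eef_rot: [0.34, 3.12, -0.001]
force: [-0.8, 0.1, -0.2]
gripper_width: 0.704
```

```bash
python3 plan.py 558 343.5 29 -0.217; python3 snap.py wrist w2 558,343.8,64; python3 snap.py side s2
```

```text
t 3.1 tcp [558.4 342.7  30.4] w 60.1 F [-0.8  0.1 -0.2]
shift [0.015 0.017 0.035]
turn [-0.004  0.021 -0.002]
558,343.8,64 [280.9 291.3]
```

View pics/w2.png

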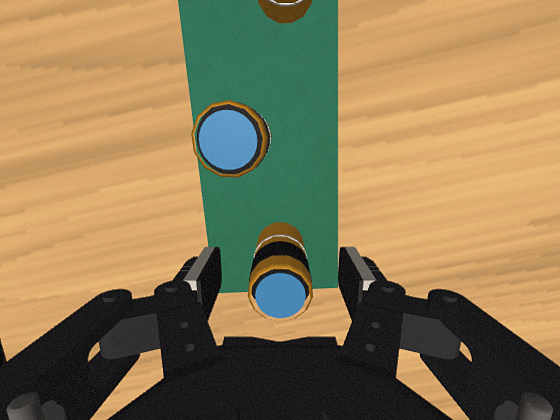

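View pics/s2.png

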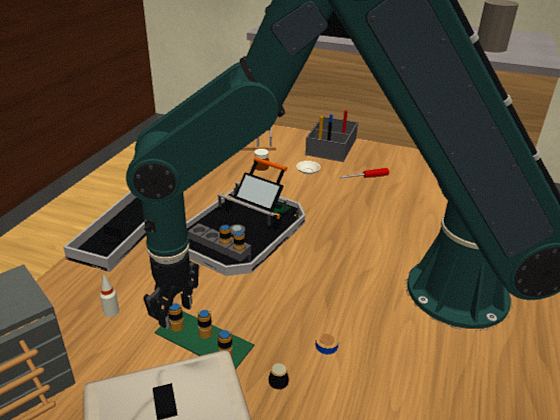

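drive_tool(
  targets="0.01 0.01 0.03 0 0 0 40;0.01 0.01 0.03 0 0 0 28;0.01 0.01 0.03 0 0 0 20;0.01 0.01 0.03 0 0 0 20;0.01 0.01 0.03 0 0 0 20;0.01 0.01 0.03 0 0 0 20;0.01 0.01 0.03 0 0 0 20",
  newtons=40,
)

```text
t: 3.9
tcp_pos: [556.9, 342.3, 27.4]
eef_rot: [0.341, 3.123, -0.004]
force: [-1.1, -0.9, 6.3]
gripper_width: 0.318
```

```bash
python3 plan.py 660 45.8 120 -0.217; python3 snap.py wrist w3 
```

```text
t 3.9 tcp [556.9 342.3  27.4] w 27.1 F [-1.1 -0.9  6.3]
shift [-4.118 -6.686 -2.296]
turn [-0.018  0.003 -0.005]
```

View pics/w3.png

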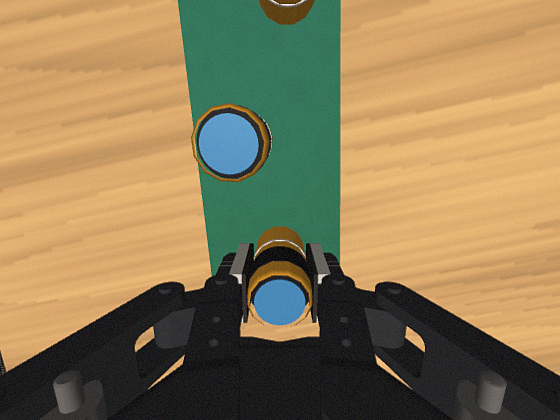

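drive_tool(
  targets="0 0 -0.3 0 0 0 20;0 0 -0.8 0 0 0 20;0 0 -1.6 0 0 0 20;0 -0.5 -2.3 0 0 0 20;-0.6 -1.2 -2.8 0 0 0 20;-1.2 -2 -2.8 0 0 0 20;-1.8 -2.8 -2.8 0 0 0 20;-2.4 -3.7 -2.8 0 0 0 20;-2.9 -4.6 -2.8 0 0 0 20;-3.4 -5.4 -2.8 0 0 0 20",
)

```text
t: 4.95
tcp_pos: [643.1, 100.2, 140.0]
eef_rot: [-0.342, -3.123, 0.005]
force: [-1.5, 0.1, -0.6]
gripper_width: 0.314
```

```bash
python3 plan.py 660 45.8 140 -0.217
```

```text
t 4.95 tcp [643.1 100.2 140. ] w 26.8 F [-1.5  0.1 -0.6]
shift [-0.707 -1.236  0.003]
turn [-0.022 -0.    -0.007]
```

drive_tool(
  targets="-0.4 -0.7 0 0 0 0 20;-0.65 -1.1 0 0 0 0 20;-0.7 -1.23 0.2 0 0 0 20;-0.7 -1.23 0.3 0 0 0 20;-0.7 -1.23 0.3 0 0 0 20;-0.7 -1.23 0.3 0 0 0 20;-0.7 -1.23 0.3 0 0 0 20",
)

```text
t: 5.65
tcp_pos: [659.3, 49.4, 127.7]
eef_rot: [-0.339, -3.123, 0.004]
force: [-0.3, -0.4, 0.2]
gripper_width: 0.319
```

```bash
python3 plan.py 660 45.8 120 -0.217; python3 snap.py wrist w4 660,45.8,36 617,55.3,36 574,64.8,78 531,74.2,78; python3 snap.py top t4;python3 snap.py side s4;
```

```text
t 5.65 tcp [659.3  49.4 127.7] w 27.2 F [-0.3 -0.4  0.2]
shift [-0.036 -0.084  0.193]
turn [-0.019 -0.001  0.006]
660,45.8,36 [275.2 214. ]
617,55.3,36 [275.1 160.6]
574,64.8,78 [273.7  95. ]
531,74.2,78 [273.2  13.6]
```

View pics/w4.png

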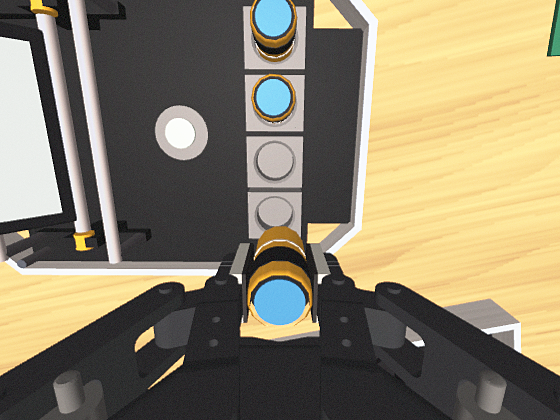

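View pics/s4.png

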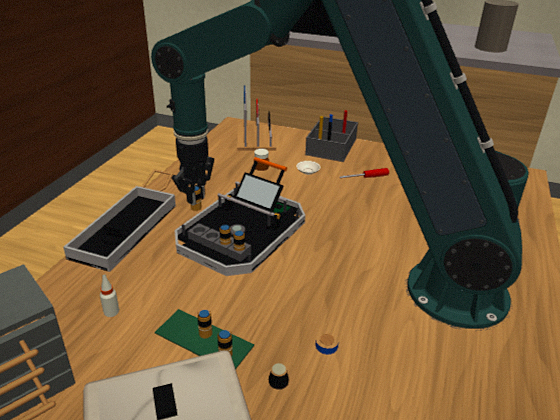

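```bash
python3 - <<'E'
from h import *
from rig import robot
import pickle
c=pickle.load(open("w4.pkl","rb"))
s=robot.get_state();p=s["tcp_pos"];print(s["t"],p)
for dz in(-24,36): print(dz,proj(c,p+[0,0,dz]))
crop(c["pixels"],200,120,350,340,3.2,"pics/w4z.png") if 0 else cv2.imwrite("pics/w4z.png",cv2.resize(c["pixels"][130:330,220:340],None,fx=3,fy=3,interpolation=cv2.INTER_CUBIC))
# barrel top from image
print("barrel top est",[ (at_z(c,279.5,v,p[2]+36)-p)[:2].round(1) for v in(297,299,301)])
E
```

```text
5.8 [659.61931098  48.74738989 127.88509476]
-24 [277.9594699  242.89904351]
36 [276.85612709 296.75904522]
barrel top est [array([0.3, 1. ]), array([1.2, 0.8]), array([2.1, 0.6])]
```

View pics/w4z.png

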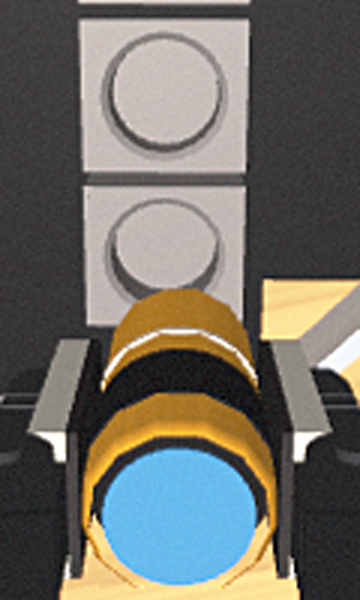

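```bash
python3 plan.py 658.4 44.9 68 -0.217
```

```text
t 5.8 tcp [659.6  48.7 127.9] w 27.0 F [-0.6 -0.7 -1. ]
shift [ 0.01  -0.096  1.497]
turn [-0.02   0.002  0.002]
```

drive_tool(
  targets="0.01 -0.1 0.4 -0.02 0 0 20;0.01 -0.1 0.8 -0.02 0 0 20;0.01 -0.1 1.2 -0.02 0 0 20;0.01 -0.1 1.45 -0.02 0 0 20;0.01 -0.1 1.5 -0.02 0 0 20;0.01 -0.1 1.5 -0.02 0 0 20;0.01 -0.1 1.5 -0.02 0 0 20;0.01 -0.1 1.5 -0.02 0 0 20",
)

```text
t: 6.6
tcp_pos: [659.0, 44.1, 68.6]
eef_rot: [0.341, 3.121, 0.0]
force: [0.8, 0.3, -0.7]
gripper_width: 0.318
```

```bash
python3 plan.py 658.4 44.9 43 -0.217; python3 snap.py side s5 660,45.8,36; python3 snap.py wrist w5 660,45.8,36; python3 - <<'E'
from h import *
a=cv2.imread("pics/s5.png");crop(a,160,160,280,260,5,"pics/s5z.png")
a=cv2.imread("pics/w5.png");crop(a,200,180,350,330,4,"pics/w5z.png")
E
```

```text
t 6.6 tcp [659.   44.1  68.6] w 27.2 F [ 0.8  0.3 -0.7]
shift [0.021 0.016 0.64 ]
turn [ 0.001  0.011 -0.004]
660,45.8,36 [198.4 229.3]
660,45.8,36 [281.8 238.2]
```

View pics/s5z.png

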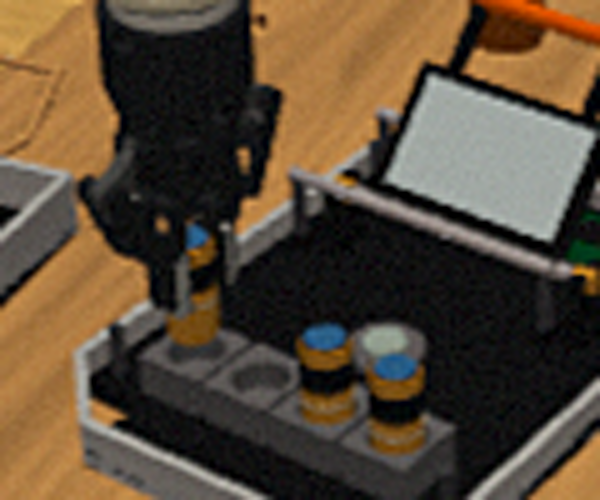

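View pics/w5z.png

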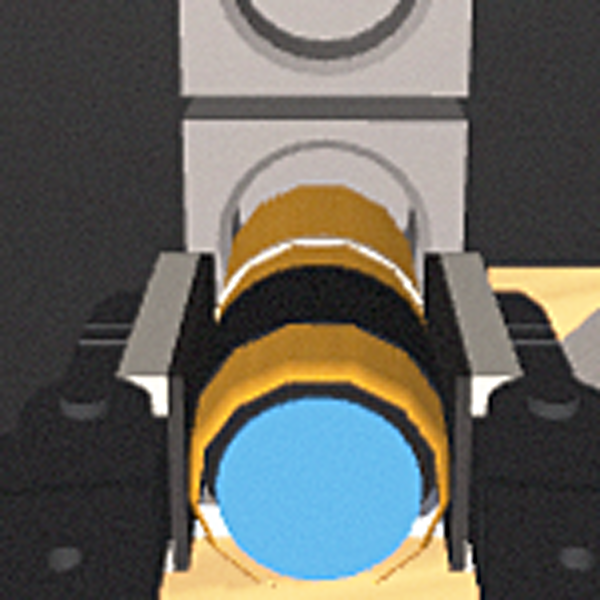

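```bash
python3 - <<'E'
from h import *
from rig import robot
import pickle
from scipy.optimize import least_squares
c=pickle.load(open("w5.pkl","rb"))
p=robot.get_state()["tcp_pos"];print(p)
e=np.array([np.cos(-.217),np.sin(-.217),0])
for r in(15,16,17): print("hole front",r,proj(c,np.array([660,45.8,36])-r*e))
for zf in (42,44.6,46): print("foot", zf,[ (o,proj(c,np.array([*p[:2],zf])+o*e-14*e).round(1)) for o in (0,1,2)])
for zt in (102,104.6,106): print("lens",zt,[ (o,proj(c,np.array([*p[:2],zt])+o*e).round(1)) for o in (0,1,2)])
E
```

```text
[658.79888731  44.09550683  68.3650074 ]
hole front 15 [281.8515845  215.51145534]
hole front 16 [281.8536467  213.96697312]
hole front 17 [281.85571479 212.4180837 ]
foot 42 [(0, array([278.7, 218.6])), (1, array([278.7, 220.2])), (2, array([278.7, 221.8]))]
foot 44.6 [(0, array([278.7, 219.9])), (1, array([278.7, 221.5])), (2, array([278.7, 223.1]))]
foot 46 [(0, array([278.7, 220.6])), (1, array([278.7, 222.2])), (2, array([278.7, 223.8]))]
lens 102 [(0, array([278.5, 292.2])), (1, array([278.5, 294.3])), (2, array([278.5, 296.4]))]
lens 104.6 [(0, array([278.5, 295.6])), (1, array([278.5, 297.7])), (2, array([278.5, 299.9]))]
lens 106 [(0, array([278.5, 297.4])), (1, array([278.5, 299.6])), (2, array([278.5, 301.8]))]
```

```bash
cat > ov.py <<'E'
from h import *
import pickle
e=np.array([np.cos(-.217),np.sin(-.217),0]);n=np.array([-e[1],e[0],0])
def circ(p,r):
    a=np.linspace(0,2*np.pi,60)[:,None]; return np.asarray(p)+r*(np.cos(a)*e+np.sin(a)*n)
def over(c,items,box,s,fn):
    x0,y0,x1,y1=box
    im=cv2.resize(c["pixels"][y0:y1,x0:x1],None,fx=s,fy=s,interpolation=cv2.INTER_CUBIC)
    for p,r,col in items:
        q=((proj(c,circ(p,r))-[x0,y0]+.5)*s-.5)
        cv2.polylines(im,[np.round(q*8).astype(np.int32)],True,col,1,cv2.LINE_AA,3)
    cv2.imwrite(fn,im)
E
python3 - <<'E'
from ov import *
h=np.array([660,45.8,36.]);zf=44.5
G=(0,255,0);M=(255,0,255)
cs=pickle.load(open("s5.pkl","rb"));cw=pickle.load(open("w5.pkl","rb"))
it=[(h,15,(255,255,0))]
for o,col in((0,G),(2.5,M)):
    b=h+o*e;b[2]=zf; it+=[(b,14,col),(b+[0,0,60],14,col)]
over(cs,it,(170,190,250,250),9,"pics/ov_s5.png");over(cw,it,(200,190,350,330),4.2,"pics/ov_w5.png")
E
```

```text
(no output)
```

View pics/ov_s5.png

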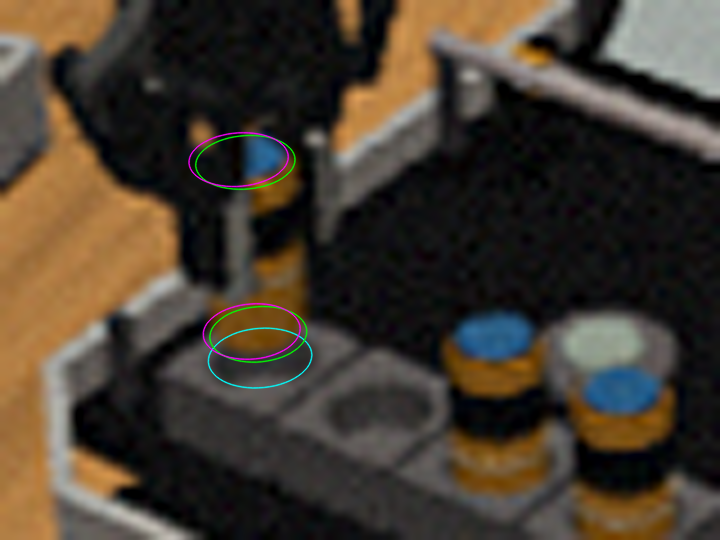

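View pics/ov_w5.png

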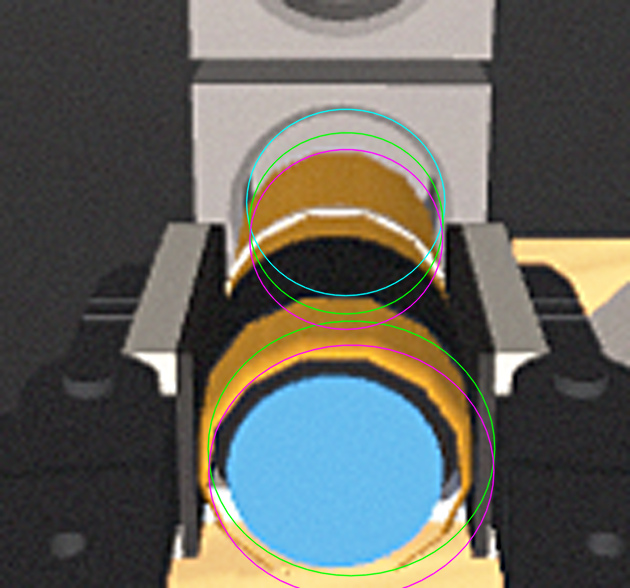

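drive_tool(
  targets="0.055 0 0 0 0 0 20;0.055 0 0.1 0 0 0 20;0.055 0 0.2 0 0 0 20;0.055 0 0.25 0 0 0 20;0.055 0 0.3 0 0 0 20;0.055 0 0.35 0 0 0 20;0.055 0 0.35 0 0 0 20",
)

```text
t: 7.4
tcp_pos: [657.1, 44.6, 53.6]
eef_rot: [0.341, 3.121, 0.0]
force: [3.9, -0.0, -2.7]
gripper_width: 0.314
```

```bash
python3 plan.py 658.4 44.9 43 -0.217;  python3 snap.py wrist w6 660,45.8,36; python3 - <<'E'
from h import *
a=cv2.imread("pics/w6.png");crop(a,200,180,350,330,4,"pics/w6z.png")
E
```

```text
t 7.4 tcp [657.1  44.6  53.6] w 26.8 F [ 3.9 -0.  -2.7]
shift [-0.028  0.015  0.264]
turn [ 0.002  0.012 -0.005]
660,45.8,36 [281.9 250. ]
```

View pics/w6z.png

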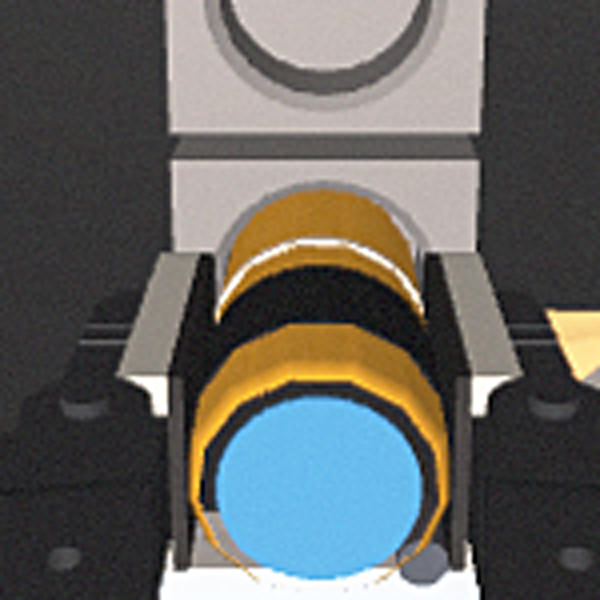

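drive_tool(
  targets="-0.02 0 0.02 0 0 0 20;-0.02 0 0.1 0 0 0 20;-0.02 0 0.15 0 0 0 20;-0.02 0 0.2 0 0 0 20;-0.02 0 0.2 0 0 0 20",
)

```text
t: 7.95
tcp_pos: [657.3, 44.5, 45.4]
eef_rot: [0.341, 3.122, 0.0]
force: [5.6, 2.4, -1.7]
gripper_width: 0.315
```

```bash
python3 plan.py 658.4 44.9 43 -0.217;  python3 snap.py wrist w7 660,45.8,36; python3 snap.py side s7;python3 - <<'E'
from h import *
a=cv2.imread("pics/w7.png");crop(a,200,180,350,330,4,"pics/w7z.png")
a=cv2.imread("pics/s7.png");crop(a,170,190,250,250,9,"pics/s7z.png")
E
```

```text
t 7.95 tcp [657.3  44.5  45.4] w 26.9 F [ 5.6  2.4 -1.7]
shift [-0.025  0.017  0.061]
turn [ 0.001  0.004 -0.005]
660,45.8,36 [282.1 255.5]
```

View pics/w7z.png

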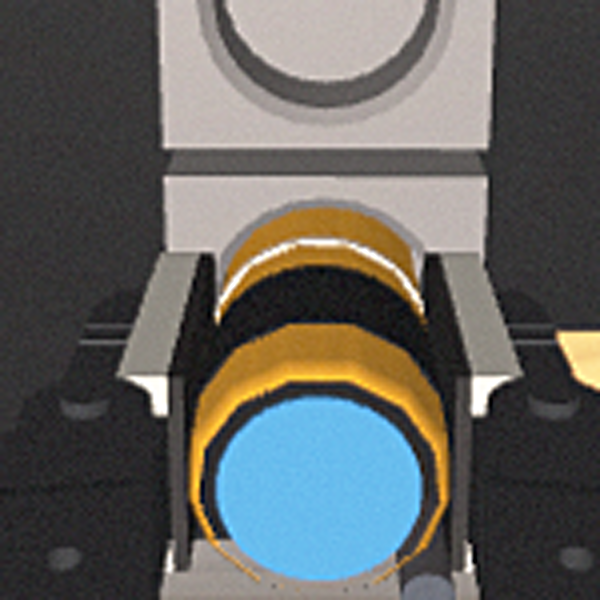

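View pics/s7z.png

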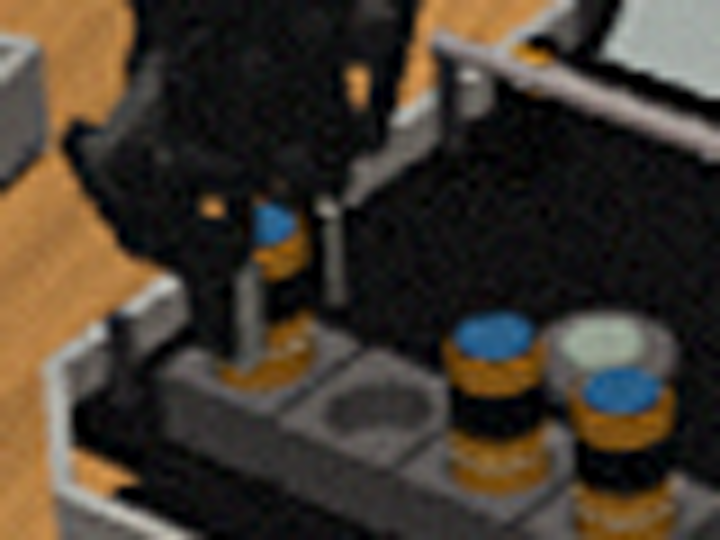

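drive_tool(
  targets="-0.03 0.01 0.03 0 0 0 20;-0.03 0.01 0.06 0 0 0 20;-0.03 0.01 0.08 0 0 0 20;-0.03 0.01 0.1 0 0 0 20",
)

```text
t: 8.45
tcp_pos: [657.5, 44.5, 41.4]
eef_rot: [-0.341, -3.122, 0.0]
force: [0.1, 0.1, 7.8]
gripper_width: 0.319
```

drive_tool(
  targets="0 0 0.03 0 0 0 20;0 0 0.05 0 0 0 20;0 0 0.05 0 0 0 20",
)

```text
t: 8.75
tcp_pos: [657.7, 44.5, 41.4]
eef_rot: [-0.341, -3.122, 0.001]
force: [-3.4, 0.2, 15.0]
gripper_width: 0.31
```

drive_tool(
  targets="0 0 -0.02 0 0 0 60;0 0 -0.02 0 0 0 60;0 0 -0.02 0 0 0 60;0 0 -0.02 0 0 0 60;0 0 -0.4 0 0 0 60;0 0 -1 0 0 0 60;0 0 -1.8 0 0 0 60;0 0 -2.4 0 0 0 60;0 0 -2.4 0 0 0 60;0 0 -2.4 0 0 0 60",
)

```text
t: 9.75
tcp_pos: [658.6, 44.5, 136.9]
eef_rot: [0.341, 3.121, 0.0]
force: [-0.8, -0.4, -0.1]
gripper_width: 0.701
```

```bash
python3 plan.py 493.3 339.2 138 -0.217;  python3 snap.py wrist w8 660,45.8,78; python3 snap.py side s8;python3 - <<'E'
from h import *
a=cv2.imread("pics/s8.png");crop(a,170,190,250,250,9,"pics/s8z.png")
E
```

```text
t 9.75 tcp [658.6  44.5 136.9] w 59.9 F [-0.8 -0.4 -0.1]
shift [ 5.627  6.301 -0.037]
turn [ 0.001  0.013 -0.005]
660,45.8,78 [281.  225.7]
```

View pics/w8.png

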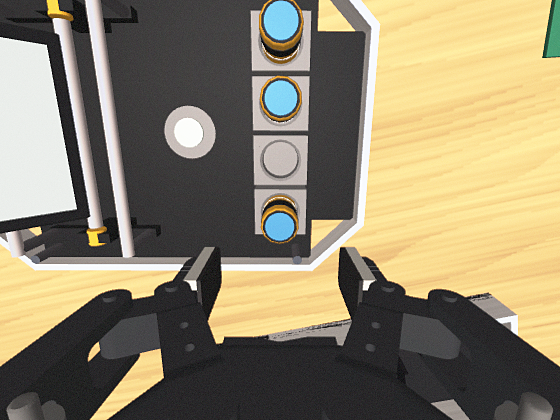

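View pics/s8z.png

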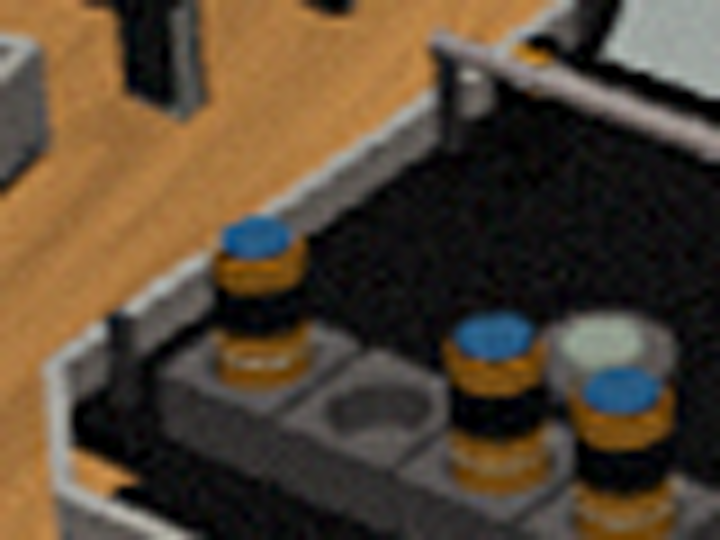

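drive_tool(
  targets="0.6 0.7 -0.1 0 0 0 60;1.4 1.6 -0.1 0 0 0 60;2.2 2.5 -0.1 0 0 0 60;3 3.3 -0.1 0 0 0 60;3.7 4.1 -0.1 0 0 0 60;4.4 4.9 -0.1 0 0 0 60;5.1 5.7 -0.1 0 0 0 60;5.6 6.27 -0.1 0 0 0 60;5.6 6.27 -0.1 0 0 0 60;5.6 6.27 -0.1 0 0 0 60",
)

```text
t: 10.85
tcp_pos: [492.6, 337.7, 138.5]
eef_rot: [-0.338, -3.122, 0.003]
force: [0.4, -0.4, 0.5]
gripper_width: 0.701
```

drive_tool(
  targets="0 0 0 0 0 0 60;0 0 0 0 0 0 60",
)

```text
t: 11.05
tcp_pos: [494.2, 336.6, 139.2]
eef_rot: [-0.344, -3.122, 0.001]
force: [0.1, 0.9, 0.0]
gripper_width: 0.705
```

```bash
python3 plan.py 492.4 338 29 -0.217; python3 snap.py wrist w9 493.3,339,64; python3 - <<'E'
from h import *
import pickle
c=pickle.load(open("w9.pkl","rb"));im=c["pixels"].astype(int)
m=((im[...,0]-im[...,2])>80).astype(np.uint8)
n,l,s,ce=cv2.connectedComponentsWithStats(m)
for i in range(1,n):
    if s[i,4]>100: print(s[i],ce[i],at_z(c,*ce[i],64).round(1))
c=pickle.load(open("w1.pkl","rb"));im=c["pixels"].astype(int)
m=((im[...,0]-im[...,2])>80).astype(np.uint8)
n,l,s,ce=cv2.connectedComponentsWithStats(m)
for i in range(1,n):
    if s[i,4]>100: print("w1",s[i],ce[i],at_z(c,*ce[i],64).round(1))
E
```

```text
t 11.05 tcp [494.2 336.6 139.2] w 60.2 F [0.1 0.9 0. ]
shift [0.05  0.027 2.756]
turn [-0.006 -0.003 -0.015]
493.3,339,64 [281.8 216.3]
[297 109  29  31 690] [310.85072464 124.07681159] [430.8 374.   64. ]
[268 205  27  26 542] [281.10332103 217.18819188] [493.9 338.3  64. ]
w1 [264   2  33  38 943] [279.80699894  20.53340403] [430.4 374.   64. ]
w1 [235 118  30  31 711] [249.32208158 133.11533052] [493.6 338.3  64. ]
w1 [263 207  28  27 569] [276.53954306 219.59929701] [559.4 343.1  64. ]
```

View pics/w9.png

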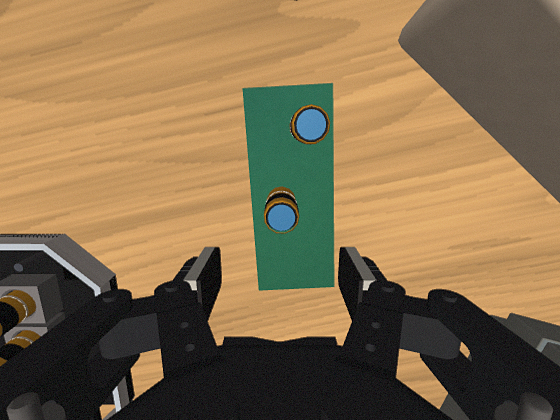

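drive_tool(
  targets="0.07 0.01 0.7 0 0 0 60;0.07 0.01 1.4 0 0 0 60;0.07 0.01 2.1 0 0 0 60;0.07 0.01 2.6 0 0 0 60;0.07 0.01 2.76 0 0 0 60;0.07 0.01 2.76 0 0 0 60;0.07 0.01 2.76 0 0 0 60",
)

```text
t: 11.8
tcp_pos: [491.9, 338.8, 30.1]
eef_rot: [0.342, 3.122, 0.001]
force: [0.4, 1.2, -0.6]
gripper_width: 0.702
```

drive_tool(
  targets="0 0 0 0 0 0 40;0 0 0 0 0 0 28;0 0 0 0 0 0 20;0 0 0 0 0 0 20;0 0 0 0 0 0 20;0 0 0 0 0 0 20",
  newtons=40,
)

```text
t: 12.4
tcp_pos: [491.7, 339.2, 30.4]
eef_rot: [0.341, 3.121, 0.001]
force: [-1.8, -0.6, 6.6]
gripper_width: 0.316
```

```bash
python3 plan.py 614.5 54 140 -0.217; python3 snap.py wrist w10
```

```text
t 12.4 tcp [491.7 339.2  30.4] w 27.0 F [-1.8 -0.6  6.6]
shift [-4.54  -6.296 -2.74 ]
turn [ 0.008  0.011 -0.003]
```

View pics/w10.png

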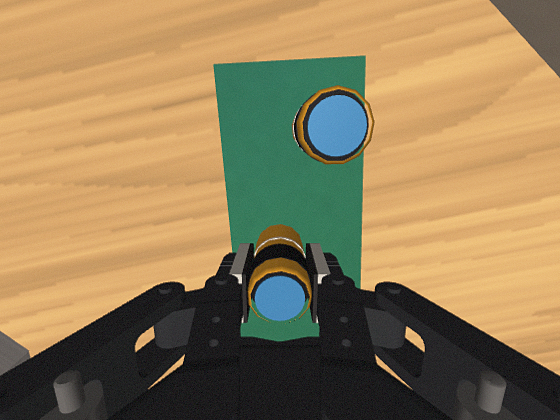

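drive_tool(
  targets="0 0 -0.3 0 0 0 20;0 0 -0.9 0 0 0 20;0 -0.2 -1.7 0 0 0 20;-0.3 -0.8 -2.4 0 0 0 20;-0.9 -1.6 -2.7 0 0 0 20;-1.6 -2.5 -2.7 0 0 0 20;-2.3 -3.4 -2.7 0 0 0 20;-3 -4.3 -2.7 0 0 0 20;-3.7 -5.1 -2.7 0 0 0 20;-4.3 -5.8 -2.7 0 0 0 20",
)

```text
t: 13.45
tcp_pos: [609.7, 73.0, 138.2]
eef_rot: [0.342, 3.122, -0.0]
force: [1.0, 0.3, -0.1]
gripper_width: 0.307
```

drive_tool(
  targets="-0.2 -0.35 0 0 0 0 20;-0.24 -0.49 0.4 0 0 0 20;-0.24 -0.49 0.8 0 0 0 20;-0.24 -0.49 0.8 0 0 0 20;-0.24 -0.49 0.8 0 0 0 20;-0.24 -0.49 0.8 0 0 0 20",
)

```text
t: 14.05
tcp_pos: [614.3, 54.5, 106.3]
eef_rot: [0.34, 3.122, 0.0]
force: [-1.1, -0.2, -0.3]
gripper_width: 0.312
```

```bash
python3 plan.py 614.5 54 71 -0.217; python3 snap.py wrist w11 617,55.3,36
```

```text
t 14.05 tcp [614.3  54.5 106.3] w 26.7 F [-1.1 -0.2 -0.3]
shift [-0.006 -0.012  0.881]
turn [0.002 0.008 0.001]
617,55.3,36 [280.7 222.8]
```

View pics/w11.png

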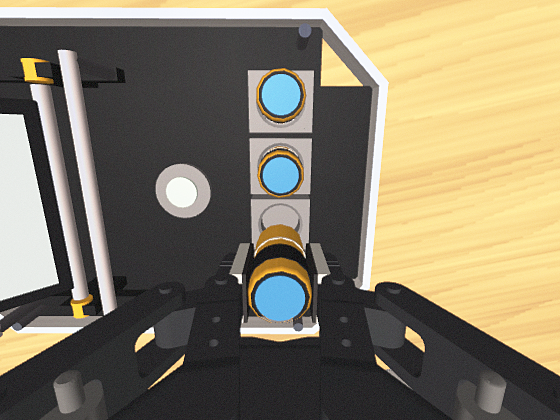

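Barrel (lens at 280,297) is lined up with the third hole (280,218). Lowering to just into the chamfer.

drive_tool(
  targets="-0.01 -0.01 0.4 0 0 0 20;-0.01 -0.01 0.8 0 0 0 20;-0.01 -0.01 0.88 0 0 0 20;-0.01 -0.01 1 0 0 0 20;-0.01 -0.01 1.1 0 0 0 20;-0.01 -0.01 1.1 0 0 0 20;-0.01 -0.01 1.1 0 0 0 20",
)

```text
t: 14.8
tcp_pos: [614.6, 53.4, 61.7]
eef_rot: [0.341, 3.122, -0.0]
force: [0.4, -0.5, -1.3]
gripper_width: 0.318
```

```bash
python3 plan.py 614.5 54 45 -0.217; python3 snap.py wrist w12; python3 - <<'E'
from h import *
a=cv2.imread("pics/w12.png");crop(a,200,180,350,330,4,"pics/w12z.png")
E
```

```text
t 14.8 tcp [614.6  53.4  61.7] w 27.1 F [ 0.4 -0.5 -1.3]
shift [0.005 0.014 0.416]
turn [-0.     0.004 -0.004]
```

View pics/w12z.png

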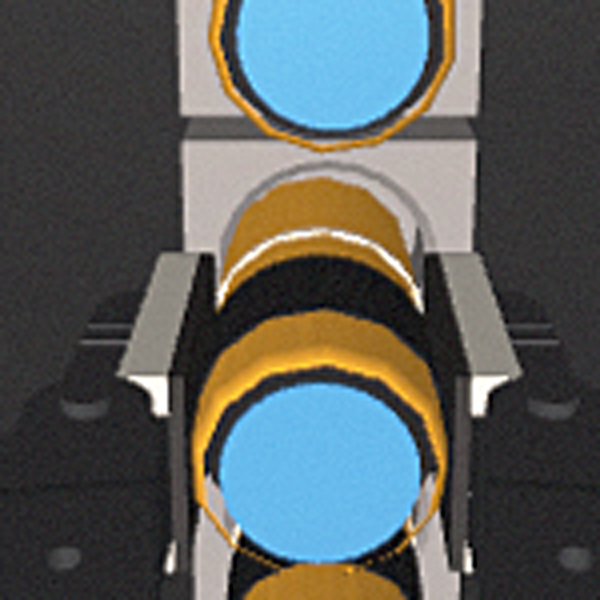

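drive_tool(
  targets="0 0.022 0 0 0 0 20;0 0.022 0.08 0 0 0 20;0 0.022 0.14 0 0 0 20;0 0.022 0.2 0 0 0 20;0 0.022 0.2 0 0 0 20",
)

```text
t: 15.35
tcp_pos: [614.7, 54.3, 52.9]
eef_rot: [0.341, 3.123, 0.0]
force: [0.9, 0.9, -0.4]
gripper_width: 0.319
```

drive_tool(
  targets="0 0 0.06 0 0 0 20;0 0 0.12 0 0 0 20;0 0 0.18 0 0 0 20;0 0 0.22 0 0 0 20;0 0 0.25 0 0 0 20;0 0 0.25 0 0 0 20",
)

```text
t: 15.95
tcp_pos: [614.9, 54.2, 44.4]
eef_rot: [0.341, 3.122, -0.0]
force: [-0.7, -0.5, 9.9]
gripper_width: 0.316
```

drive_tool(
  targets="0 0 0.03 0 0 0 20;0 0 0.06 0 0 0 20;0 0 0.06 0 0 0 20",
)

```text
t: 16.25
tcp_pos: [615.1, 54.2, 44.3]
eef_rot: [0.341, 3.121, -0.0]
force: [-6.4, -0.6, 27.0]
gripper_width: 0.317
```

drive_tool(
  targets="0 0 -0.05 0 0 0 20;0 0 -0.05 0 0 0 60;0 0 -0.05 0 0 0 60;0 0 -0.05 0 0 0 60;0 0 -0.05 0 0 0 60;0 0 -0.5 0 0 0 60;0 0 -1.2 0 0 0 60;0 0 -2.2 0 0 0 60;0 0 -3.2 0 0 0 60;0 0 -4 0 0 0 60",
)

```text
t: 17.25
tcp_pos: [614.8, 54.3, 202.8]
eef_rot: [0.341, 3.122, -0.0]
force: [0.8, -0.2, -0.0]
gripper_width: 0.702
```

```bash
python3 plan.py 543.8 -172.5 240 -0.217;  python3 snap.py wrist w13 ; python3 snap.py side s13;python3 - <<'E'
from h import *
a=cv2.imread("pics/s13.png");crop(a,170,190,250,250,9,"pics/s13z.png")
E
```

```text
t 17.25 tcp [614.8  54.3 202.8] w 60.0 F [ 0.8 -0.2 -0. ]
shift [ 0.508 -5.919 -0.93 ]
turn [ 0.001  0.007 -0.004]
```

View pics/s13z.png

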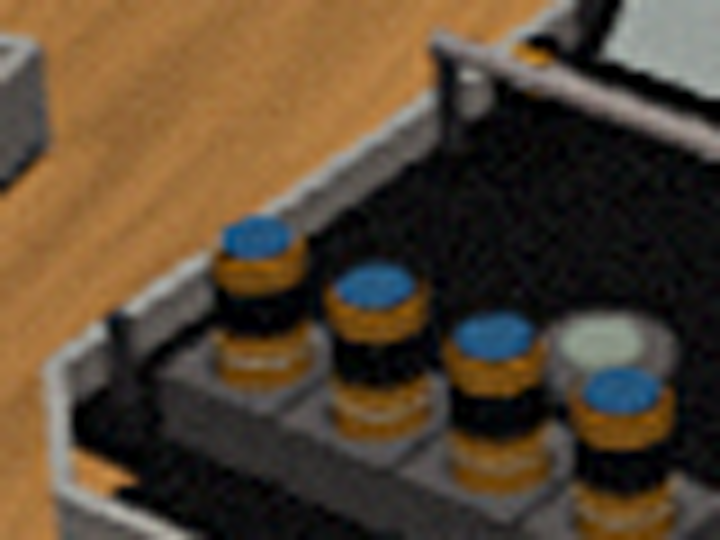

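View pics/w13.png

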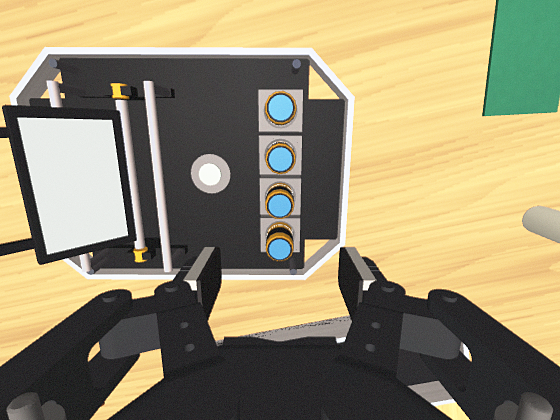

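drive_tool(
  targets="0 0 -1 0 0 0 60;0.1 -0.8 -2 0 0 0 60;0.2 -1.8 -2.4 0 0 0 55;0.3 -2.8 -2.4 0 0 0 50;0.4 -3.8 -2.4 0 0 0 50;0.5 -4.8 -2.4 0 0 0 50;0.5 -5.8 -2.4 0 0 0 50;0.5 -6.5 -2.4 0 0 0 50;0.5 -7 -2.4 0 0 0 50;0.5 -7 -2.4 0 0 0 50",
)

```text
t: 18.35
tcp_pos: [533.4, -217.1, 295.4]
eef_rot: [-0.346, -3.12, 0.001]
force: [-0.0, 0.7, -1.6]
gripper_width: 0.588
```

drive_tool(
  targets="0 0 0 -1 0 0 50;0 0 0 -2 0 0 50;0 0 0 -3 0 0 50;0 0 0 -4 0 0 50;0 0 0 -5 0 0 50;0 0 0 -5.37 0 0 50;0 0 0 -5.37 0 0 50;0 0 0 -5.37 0 0 50;0 0 0 -5.37 0 0 50",
)

```text
t: 19.25
tcp_pos: [534.9, -213.8, 297.3]
eef_rot: [0.308, 2.836, 1.113]
force: [-0.8, 0.1, -0.0]
gripper_width: 0.588
```

```bash
cat > plan2.py <<'E'
from h import *
from rig import robot
import sys
th,L=float(sys.argv[1]),float(sys.argv[2])  # flap angle, TCP dist from hinge
yaw=-.217;n=np.array([-np.sin(yaw),np.cos(yaw),0]);e=np.array([np.cos(yaw),np.sin(yaw),0])
H=np.array([563.2,-86.5,52.]);u=-n*np.sin(th)+np.array([0,0,np.cos(th)])
z=-u;x=-e;y=np.cross(z,x);Rt=R.from_matrix(np.stack([x,y,z],1))
s=robot.get_state();Rm=R.from_rotvec(s["eef_rot"]);p=H+L*u
print("t",round(s["t"],2),"tcp",np.round(s["tcp_pos"],1),"target",p.round(1),"F",np.round(s["force"],1),"M",np.round(s["moment"],2),"w",round(s["gripper_width"]*85.4,1),"j",np.round(s["joint_pos"],2))
print("shift",np.round(Rm.inv().apply(p-s["tcp_pos"])/40,3),"turn",np.round(np.degrees((Rm.inv()*Rt).as_rotvec())/8,3))
d=s["tcp_pos"]-H; print("in hinge frame e,n,z",np.round([d@e,d@n,d[2]],1),"angle of line",round(np.arctan2(-d@n,d[2]),4), "tool tilt",round(np.arctan2(*(lambda zz:(zz@n,-zz[2]))(Rm.apply([0,0,1]))),4))
E
python3 plan2.py 0.75 185; python3 snap.py side s14; python3 snap.py wrist w14
```

```text
t 19.25 tcp [ 534.9 -213.8  297.3] target [ 536.  -209.6  187.4] F [-0.8  0.1 -0. ] M [-0.36  0.12 -0.03] w 50.2 j [-0.87  0.48  1.4   0.58  1.74 -2.26]
shift [-0.005 -1.792  2.088] turn [-0.012 -0.001  0.006]
in hinge frame e,n,z [  -0.3 -130.4  245.3] angle of line 0.4886 tool tilt 0.7483
```

View pics/s14.png

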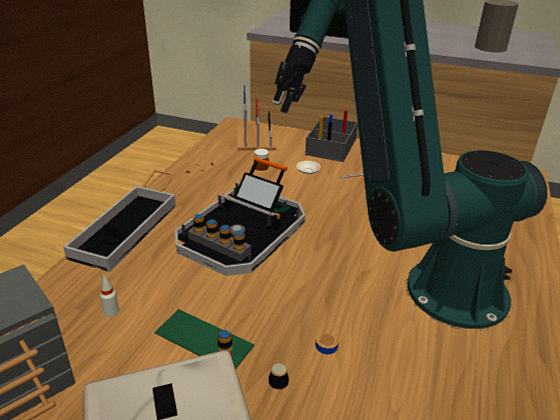

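View pics/w14.png

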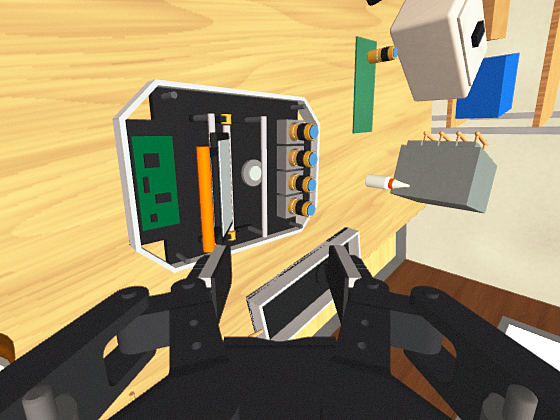

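drive_tool(
  targets="0 -1 0.4 0 0 0 50;0 -1.79 1 0 0 0 50;0 -1.79 1.7 0 0 0 50;0 -1.79 2.08 0 0 0 50;0 -1.79 2.08 0 0 0 50;0 -1.79 2.08 0 0 0 50;0 -1.79 2.08 0 0 0 50",
)

```text
t: 20.05
tcp_pos: [536.2, -211.5, 188.7]
eef_rot: [0.308, 2.834, 1.111]
force: [0.0, 0.2, -0.1]
gripper_width: 0.587
```

```bash
python3 plan2.py 0.75 111; python3 snap.py side s15; python3 - <<'E'
from h import *
a=cv2.imread("pics/s15.png");crop(a,200,100,330,200,5,"pics/s15z.png")
E
python3 snap.py wrist w15
```

```text
t 20.05 tcp [ 536.2 -211.5  188.7] target [ 546.9 -160.4  133.2] F [ 0.   0.2 -0.1] M [-0.32  0.07 -0.02] w 50.1 j [-0.87  0.59  1.5   0.57  1.56 -2.38]
shift [0.018 0.014 1.903] turn [-0.016  0.016  0.011]
in hinge frame e,n,z [   0.6 -127.8  136.7] angle of line 0.752 tool tilt 0.7477
```

View pics/s15z.png

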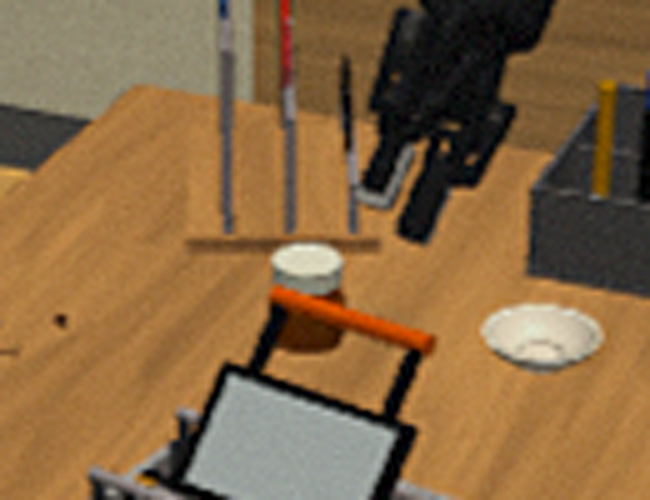

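View pics/w15.png

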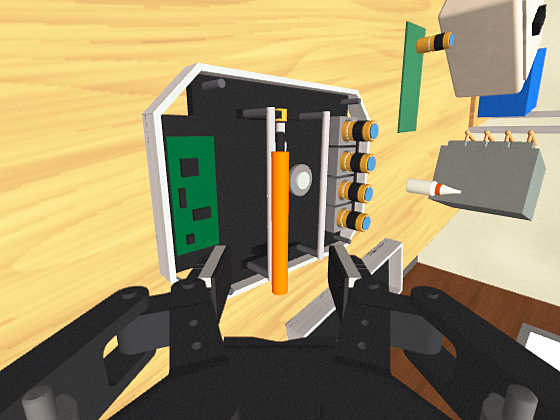

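drive_tool(
  targets="0.02 0.01 0.6 0 0 0 50;0.02 0.01 1.2 0 0 0 50;0.02 0.01 1.7 0 0 0 50;0.02 0.01 1.9 0 0 0 50;0.02 0.01 1.9 0 0 0 50;0.02 0.01 1.9 0 0 0 50",
)

```text
t: 20.75
tcp_pos: [546.4, -160.5, 132.5]
eef_rot: [0.309, 2.834, 1.114]
force: [-0.3, -0.3, 0.3]
gripper_width: 0.586
```

```bash
python3 plan2.py 0.75 111;  python3 snap.py wrist w16;python3 snap.py side s16; python3 - <<'E'
from h import *
a=cv2.imread("pics/s16.png");crop(a,200,100,330,200,5,"pics/s16z.png")
E
```

```text
t 20.75 tcp [ 546.4 -160.5  132.5] target [ 546.9 -160.4  133.2] F [-0.3 -0.3  0.3] M [-0.37  0.07  0.01] w 50.0 j [-0.8   0.63  1.6   0.61  1.42 -2.41]
shift [-0.013  0.016 -0.01 ] turn [-0.008  0.011  0.002]
in hinge frame e,n,z [ -0.5 -75.9  80.5] angle of line 0.7559 tool tilt 0.7489
```

View pics/w16.png

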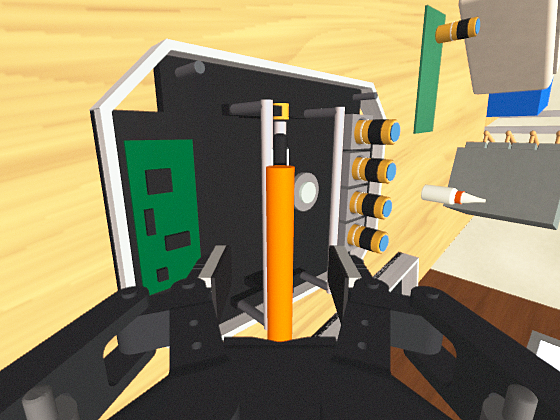

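View pics/s16z.png

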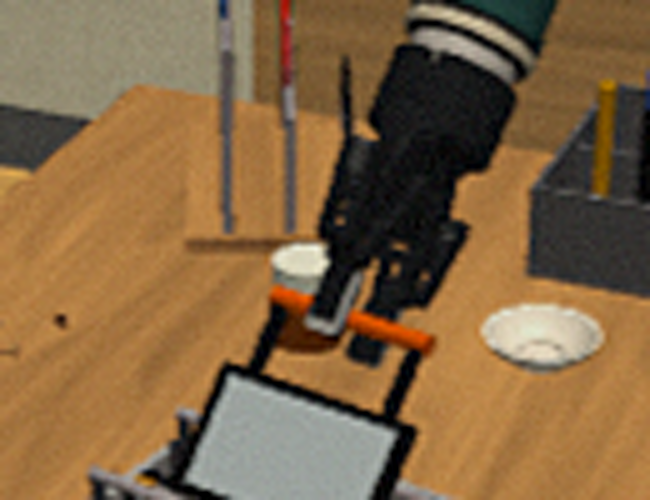

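drive_tool(
  targets="0 0 0 0 0 0 30;0 0 0 0 0 0 18;0 0 0 0 0 0 8;0 0 0 0 0 0 4;0 0 0 0 0 0 4;0 0 0 0 0 0 4;0 0 0 0 0 0 4;0 0 0 0 0 0 4",
  newtons=40,
)

```text
t: 21.65
tcp_pos: [546.0, -160.0, 132.2]
eef_rot: [0.31, 2.835, 1.114]
force: [-1.8, -4.3, 5.4]
gripper_width: 0.13
```

```bash
python3 plan2.py 0 111;python3 snap.py wrist w17
```

```text
t 21.65 tcp [ 546.  -160.   132.2] target [563.2 -86.5 163. ] F [-1.8 -4.3  5.4] M [-0.17  0.22  0.1 ] w 11.1 j [-0.8   0.63  1.6   0.61  1.42 -2.41]
shift [-0.023  1.906  0.721] turn [ 5.366e+00  6.000e-03 -4.000e-03]
in hinge frame e,n,z [ -0.9 -75.5  80.2] angle of line 0.7552 tool tilt 0.7493
```

View pics/w17.png

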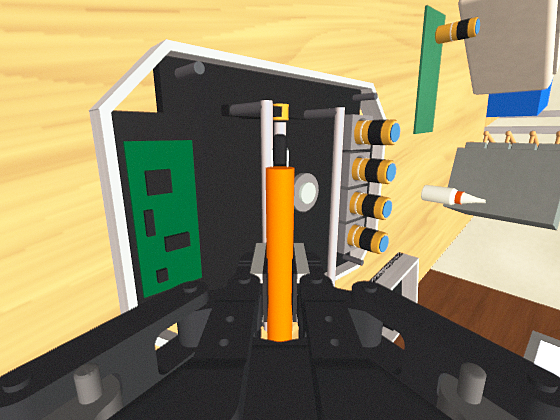

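drive_tool(
  targets="0 0.155 0.004 0.4 0 0 4;0 0.309 0.017 0.8 0 0 4;0 0.462 0.039 1.2 0 0 4;0 0.614 0.069 1.6 0 0 4;0 0.764 0.107 2 0 0 4;0 0.911 0.154 2.4 0 0 4;0 1.056 0.209 2.8 0 0 4;0 1.197 0.272 3.2 0 0 4;0 1.334 0.343 3.6 0 0 4;0 1.334 0.343 3.6 0 0 4",
)

```text
t: 22.7
tcp_pos: [557.1, -110.6, 158.9]
eef_rot: [0.331, 3.072, 0.38]
force: [-0.0, -1.6, 5.1]
gripper_width: 0.125
```

```bash
python3 plan2.py 0 111;python3 snap.py side s18; python3 - <<'E'
from h import *
a=cv2.imread("pics/s18.png");crop(a,180,80,330,220,5,"pics/s18z.png")
E
```

```text
t 22.7 tcp [ 557.1 -110.6  158.9] target [563.2 -86.5 163. ] F [-0.  -1.6  5.1] M [-0.27  0.06 -0.08] w 10.7 j [-0.48  0.41  1.66  0.26  1.14 -1.95]
shift [-0.022  0.629  0.052] turn [1.762 0.012 0.018]
in hinge frame e,n,z [ -0.8 -24.9 106.9] angle of line 0.2288 tool tilt 0.2461
```

View pics/s18z.png

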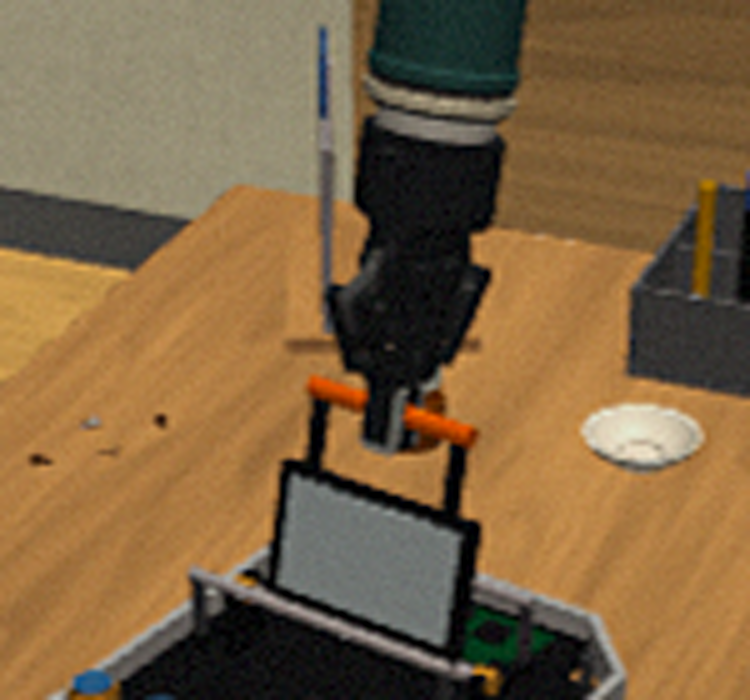

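drive_tool(
  targets="0 0.11 0.003 0.3 0 0 4;0 0.22 0.01 0.6 0 0 4;0 0.33 0.021 0.9 0 0 4;0 0.44 0.037 1.2 0 0 4;0 0.53 0.056 1.45 0 0 4;0 0.59 0.068 1.62 0 0 4;0 0.625 0.075 1.7 0 0 4;0 0.64 0.08 1.76 0 0 4;0 0.64 0.08 1.76 0 0 4;0 0.64 0.08 1.76 0 0 4",
)

```text
t: 23.75
tcp_pos: [562.1, -87.8, 161.5]
eef_rot: [0.342, 3.123, 0.004]
force: [-0.9, 0.2, 6.8]
gripper_width: 0.127
```

drive_tool(
  targets="0 0 0 0 0 0 4;0 0 0 0 0 0 4;0 0 0 0 0 0 4;0 0 0 0 0 0 4",
)

```text
t: 24.15
tcp_pos: [562.1, -88.0, 161.5]
eef_rot: [0.343, 3.123, 0.004]
force: [0.0, -0.5, 7.0]
gripper_width: 0.125
```

```bash
python3 plan2.py 0 110;python3 snap.py side s19;python3 snap.py top t19; python3 - <<'E'
from h import *
a=cv2.imread("pics/s19.png");crop(a,200,130,320,230,6,"pics/s19z.png")
a=cv2.imread("pics/t19.png");crop(a,205,125,350,240,5,"pics/t19z.png")
E
```

```text
t 24.15 tcp [562.1 -88.  161.5] target [563.2 -86.5 162. ] F [ 0.  -0.5  7. ] M [ 0.1   0.01 -0.03] w 10.7 j [-0.28  0.39  1.66  0.    1.1  -1.63]
shift [-0.018  0.042 -0.012] turn [ 0.02  -0.001 -0.011]
in hinge frame e,n,z [ -0.7  -1.7 109.5] angle of line 0.0151 tool tilt 0.0029
```

View pics/s19z.png

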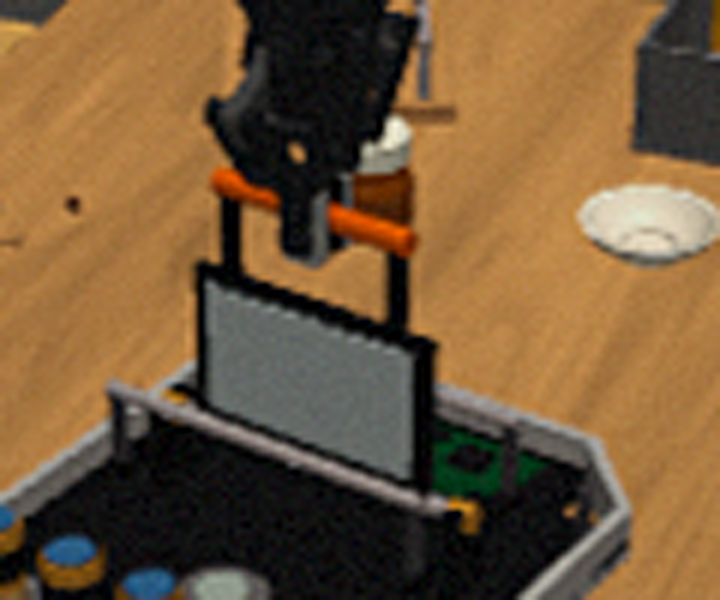

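View pics/t19z.png

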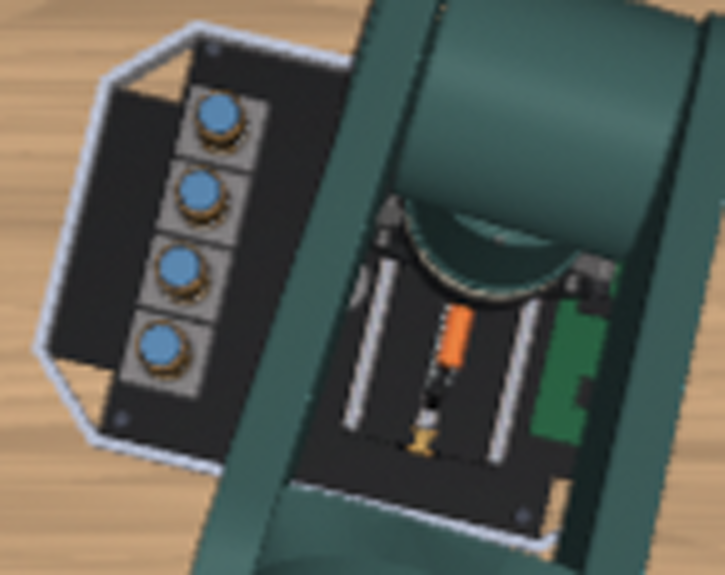

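```bash
python3 - <<'E'
from ov import *
s=pickle.load(open("s19.pkl","rb"));t=pickle.load(open("t19.pkl","rb"));c0=pickle.load(open("c0.pkl","rb"))
H=np.array([563.2,-86.5,52.])
def lines(c,box,k,fn,cam):
    x0,y0,x1,y1=box;im=cv2.resize(c["pixels"][y0:y1,x0:x1],None,fx=k,fy=k,interpolation=cv2.INTER_CUBIC)
    for th,col in((0.04,(255,0,255)),(0,(0,255,0)),(-0.04,(255,255,0))):
        u=-n*np.sin(th)+np.array([0,0,np.cos(th)])
        for a,b in ((H-52*e+130*u,H+52*e+130*u),):
            q=(proj(c,np.array([a,b]))-[x0,y0]+.5)*k-.5
            cv2.line(im,*[tuple(int(v) for v in np.round(p)) for p in q],col,1,cv2.LINE_AA)
    q=(proj(c,np.array([H-81*e,H+81*e]))-[x0,y0]+.5)*k-.5
    cv2.line(im,*[tuple(int(v) for v in np.round(p)) for p in q],(0,0,255),1,cv2.LINE_AA)
    cv2.imwrite(fn,im)
lines(s,(225,150,305,220),9,"pics/l_s.png","s");lines(t,(270,165,330,225),10,"pics/l_t.png","t")
lines(c0["top"],(270,145,330,220),8,"pics/l_t0.png","t")
E
```

```text
(no output)
```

View pics/l_s.png

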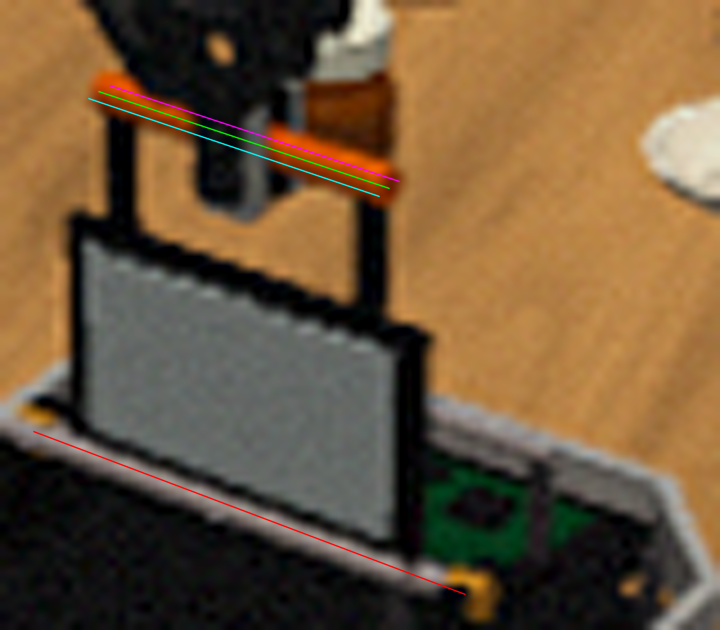

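View pics/l_t.png

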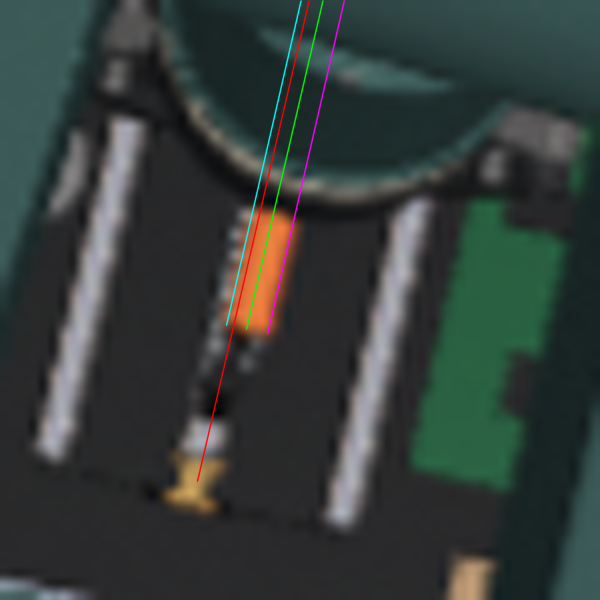

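View pics/l_t0.png

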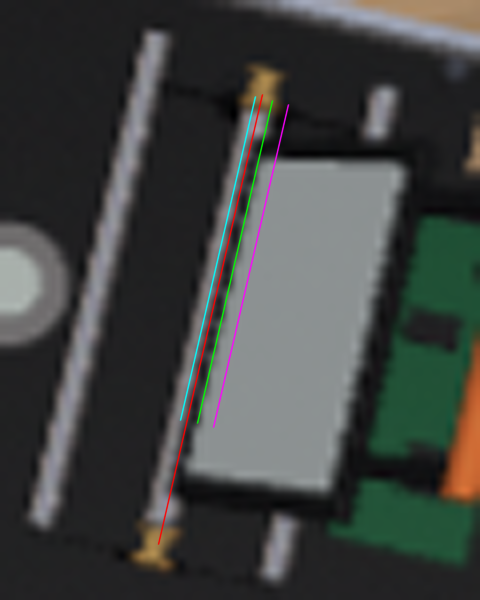

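drive_tool(
  targets="0 0.01 0 0.01 0 0 4;0 0.02 0 0.02 0 0 4;0 0.032 0 0.02 0 0 4;0 0.032 0 0.02 0 0 4;0 0.032 0 0.02 0 0 4;0 0.032 0 0.02 0 0 4;0 0.032 0 0.02 0 0 4;0 0.032 0 0.02 0 0 4",
)

```text
t: 25.05
tcp_pos: [562.4, -86.9, 161.5]
eef_rot: [-0.342, -3.123, 0.0]
force: [0.7, 0.2, 7.4]
gripper_width: 0.122
```

```bash
for i in 1 2 3 4; do python3 plan2.py 0 110;python3 snap.py wrist w2$i; python3 snap.py top t20; done;python3 snap.py side s20
python3 - <<'E'
from ov import *
# measure hinge line & bar centre in top image, perpendicular to e, using triangulated axis rows
t=pickle.load(open("t20.pkl","rb"));c0=pickle.load(open("c0.pkl","rb"))["top"]
im=t["pixels"].astype(int);H=np.array([563.2,-86.5,52.])
def prof(c,P0,z,es,cond):
    out=[]
    for k in es:
        pts=np.array([H+k*e+d*n+[0,0,z-52] for d in np.arange(-14,14,.25)]);q=proj(c,pts)
        v=cv2.remap(c["pixels"],q[:,0].astype(np.float32)[None],q[:,1].astype(np.float32)[None],cv2.INTER_LINEAR)[0].astype(float)
        w=cond(v); out.append((k,round((w*np.arange(-14,14,.25)).sum()/w.sum(),2)))
    return out
org=lambda v:np.clip(v[:,2]-v[:,0]-60,0,None)
print("bar n",prof(t,0,182,(-48,-44,-40,-36,-32),org))
bri=lambda v:np.clip(v.mean(1)-90,0,None)
yel=lambda v:np.clip(v[:,2]-v[:,0]-40,0,None)
print("hinge knob near",prof(c0,0,52,(-84,-81,-78),yel),"far",prof(c0,0,52,(78,81,84),yel),"rod",prof(c0,0,52,(-74,-71,72,74),bri))
print("bar stop",prof(c0,0,147.1,(-40,-20,0,20,40),org) if 0 else "")
E
```

```text
t 25.05 tcp [562.4 -86.9 161.5] target [563.2 -86.5 162. ] F [0.7 0.2 7.4] M [-0.04  0.03 -0.05] w 10.4 j [-0.27  0.39  1.66 -0.    1.1  -1.63]
shift [-0.019  0.014 -0.012] turn [-0.002 -0.001 -0.011]
in hinge frame e,n,z [ -0.7  -0.5 109.5] angle of line 0.0049 tool tilt -0.0002
t 25.15 tcp [562.4 -86.9 161.5] target [563.2 -86.5 162. ] F [ 0.6 -0.6  6.7] M [ 0.    0.02 -0.  ] w 10.9 j [-0.27  0.39  1.66 -0.    1.1  -1.63]
shift [-0.019  0.014 -0.012] turn [-0.002 -0.001 -0.01 ]
in hinge frame e,n,z [ -0.7  -0.6 109.5] angle of line 0.0051 tool tilt -0.0002
t 25.25 tcp [562.4 -86.9 161.5] target [563.2 -86.5 162. ] F [-0.3 -1.1  6.4] M [-0.01  0.01 -0.01] w 10.9 j [-0.27  0.39  1.66 -0.    1.1  -1.63]
shift [-0.019  0.013 -0.012] turn [-0.002 -0.001 -0.01 ]
in hinge frame e,n,z [ -0.7  -0.5 109.5] angle of line 0.0049 tool tilt -0.0002
t 25.35 tcp [562.4 -86.9 161.5] target [563.2 -86.5 162. ] F [-1.  -0.2  6.8] M [-0.03  0.08 -0.04] w 10.2 j [-0.27  0.39  1.66 -0.    1.1  -1.63]
shift [-0.019  0.013 -0.011] turn [-0.002 -0.001 -0.01 ]
in hinge frame e,n,z [ -0.7  -0.5 109.5] angle of line 0.0048 tool tilt -0.0002
bar n [(-48, np.float64(1.13)), (-44, np.float64(0.75)), (-40, np.float64(0.96)), (-36, np.float64(0.97)), (-32, np.float64(0.8))]
hinge knob near [(-84, np.float64(1.19)), (-81, np.float64(1.18)), (-78, np.float64(0.66))] far [(78, np.float64(0.61)), (81, np.float64(0.13)), (84, np.float64(0.48))] rod [(-74, np.float64(0.56)), (-71, np.float64(1.28)), (72, np.float64(0.56)), (74, np.float64(-0.03))]
bar stop
```

View pics/s20.png

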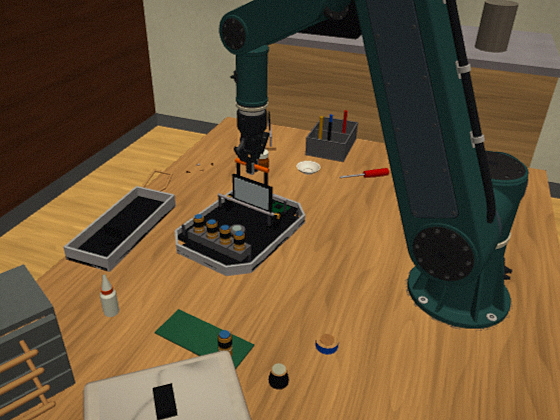

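View pics/t20.png

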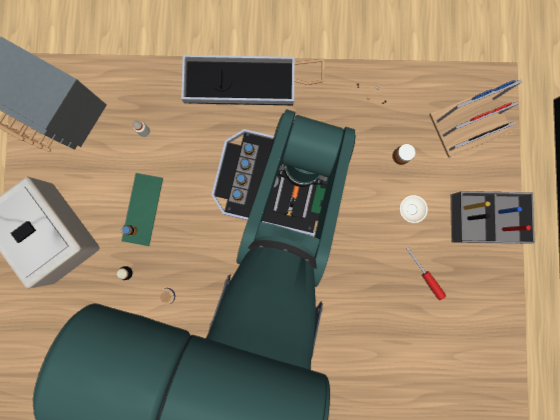

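The pictures show four barrels home, the leftover spare standing at (127,230) in the top view, bystanders unmoved, and the flap upright in the grip.

```bash
python3 -c "
from rig import robot
print(robot.job_done())"
```

```text
the job is handed in; nothing more can be done
None
```

The job is done and handed in at about 25 s. Two spares are in the empty pockets, pushed to the bottom and let go. The flap is upright, with the gripper still holding its bar.

- **Lenses:** Each barrel met a firm stop at the bottom (15 N and 27 N), and the side view shows all four standing alike. The third spare still stands on the mat, and none of the other things on the counter had visibly moved.
- **Flap:** The last top view puts the bar level with the hinge to within about 0.01 rad of upright. The tool position suggests 0.005 rad of lean away from the pockets, and the tool tilt reads 0.000 rad. The arm was still over the last four readings, with about 7 N of vertical force while gripping.
- **Disagreements:** While placing the first barrel, the camera positions differed by about 2 mm, so I corrected using the relative views and the contact force. The first upright reading also showed the flap leaning about 0.01–0.015 rad away from the pockets, so I moved it a further 1.3 mm.

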